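# Load and lock a bead-drilling jig

## Task

Take the blade tool and lever the jig's hinged cover well up with it from the slot under its lip, then lay the blade tool back on its cork mat. Swing the cover well open, stand every black clay cane slug in a well of its own and press each one down until it is fully home. Then shut the cover completely and lock it with the captive screw-knob: push the knob in and turn it clockwise a quarter turn until it stays caught; leave everything else on the table where it is.

Things in the scene. Friction and masses are not known exactly. Their poses are not given: they have to be found in the camera images.
- jig: wooden bead-drilling jig, fixed, 157 by 200 (its y) by 60 high; origin on the table, z up, its x points from the slot side to the hinge side. Outer faces: front x = -85 (sill to -101), back x = +58, sides y = +-100. Within its walls (x -40 to +50, y +-94; tops at z = 60) lies a plate, top at z = 38, with the three wells
- well0 (a point): centre of the mouth of a round well, 38 above the table, diameter 33. Wells are 56 apart in a row along jig y, at jig x = +5. A stiff rubber seat in it holds a slug's underside at 24 above the table (its top at 64: too high for the cover); pushed with 5 N or more the seat goes down 7 and stays: fully home the slug's underside is at 17, its top at 57
- well1 (a point): centre of the mouth of a round well, 38 above the table, diameter 33. Wells are 56 apart in a row along jig y, at jig x = +5. A stiff rubber seat in it holds a slug's underside at 24 above the table (its top at 64: too high for the cover); pushed with 5 N or more the seat goes down 7 and stays: fully home the slug's underside is at 17, its top at 57
- well2 (a point): centre of the mouth of a round well, 38 above the table, diameter 33. Wells are 56 apart in a row along jig y, at jig x = +5. A stiff rubber seat in it holds a slug's underside at 24 above the table (its top at 64: too high for the cover); pushed with 5 N or more the seat goes down 7 and stays: fully home the slug's underside is at 17, its top at 57
- slot (a point): middle of the blade slot on the jig's front: the gap, 9 high (51 to 60 above the table, this point at 55.5) and 14 deep along the jig's +x, between the overhanging lip of the closed cover above and an aluminium sill below; this point is at its mouth (jig x = -99). It runs the jig's whole width
- cover (a joint): angle of the hinged cover (rad): 0 shut, 1.57 upright, stops at 1.95. Grey flat plate 157 by 200 by 8 on top of the jig; its hinge line runs along the jig's y at jig x = +58, z = 60, and its lip edge is 157 from that line; stiff hinge, it stays at any angle; about 3 N at the lip lifts it. It carries three brass drill bushes and the screw-knob
- knob_top (a point): centre of the top face of the captive screw-knob on the cover: a black bar 38 long, 12 wide, 26 high, on its disc (diameter 26, 6 thick); top face 48 above the cover's underside, 120 from the hinge line, midway across. At turn 0 the bar lies along the jig's y. Its axes turn with the bar: its y is along the bar
- knob_push (a joint): how far the knob is pushed into the cover (m), 0 to 0.007, against a spring of 5 N rising to 9 N. It cannot turn until pushed in at least 0.0045 with the cover shut; once turned, its foot catches under the jig and holds it down at about 0.004
- knob_turn (a joint): turn of the knob (rad), clockwise seen from above, 0 to 1.6; caught under the jig and locked from about 1.2 on. Starts near 0
- blade: blade tool lying flat: wooden handle 100 long, 16 wide, 20 high and a thin steel blade 95 long past it, 20 wide, 2.5 thick, 60 g; origin at the centre of the handle's underside, x along it towards the blade, blade mid-height 10 above the handle's underside
- blade_tip (a point): end of the steel blade, mid-thickness: 145 from the origin along x, 10 up
- blade_mid (a point): middle of the blade tool's whole length: 47 from the origin along x, 10 up
- mat: cork mat, fixed, 260 (its x) by 140 (its y) by 3, origin at the centre of its underside; the blade tool starts on it
- slug1: cured clay cane slug: plain upright cylinder, black outside with a yellow and brown core on its top face, diameter 30, height 40, 50 g; origin at the centre of its underside, z up. Up to three of the four are there; absent ones read None
- slug2: cured clay cane slug: plain upright cylinder, black outside with a yellow and brown core on its top face, diameter 30, height 40, 50 g; origin at the centre of its underside, z up. Up to three of the four are there; absent ones read None
- slug3: cured clay cane slug: plain upright cylinder, black outside with a yellow and brown core on its top face, diameter 30, height 40, 50 g; origin at the centre of its underside, z up. Up to three of the four are there; absent ones read None
- slug4: cured clay cane slug: plain upright cylinder, black outside with a yellow and brown core on its top face, diameter 30, height 40, 50 g; origin at the centre of its underside, z up. Up to three of the four are there; absent ones read None
- glue: glue bottle, 40 across, 100 high; bystander, origin under its centre
- cup: white cup, 72 across, 80 high; bystander
- tile: cured terracotta-coloured tile 75 by 50 by 9; bystander
- offcut: ochre block offcut 90 by 60 by 24; bystander
- bead_big: small bead disc, diameter 26, height 12; bystander
- bead_wide: flat bead disc, diameter 32, height 10; bystander
- pliers: pliers about 120 long, 12 high, lying; bystander
There are look-alikes about, which are no part of the job. Of the things that look like the blade, the smaller one is meant.

How it is judged:
On the way, in this order (a step that is already met when the one before it is completed fails the run):
1. the cover is levered up with the blade's tip under its lip (cover above 0.2 rad, blade touching it) (value of joint cover above 0.2 rad and contact force between blade and cover above 0.2 N), for 0.05 s.
2. with the cover well open, every slug present stands fully home in a well (value of joint cover above 1 rad and (horizontal distance between slug1 and well0 below 0.005 m or horizontal distance between slug1 and well1 below 0.005 m or horizontal distance between slug1 and well2 below 0.005 m) and z of each of slug1, slug2, slug3, slug4 in the frame of jig below 0.0195 m and angle between each of slug1, slug2, slug3, slug4's own z axis and vertical below 0.12 rad and (horizontal distance between slug2 and well0 below 0.005 m or horizontal distance between slug2 and well1 below 0.005 m or horizontal distance between slug2 and well2 below 0.005 m) and (horizontal distance between slug3 and well0 below 0.005 m or horizontal distance between slug3 and well1 below 0.005 m or horizontal distance between slug3 and well2 below 0.005 m) and (horizontal distance between slug4 and well0 below 0.005 m or horizontal distance between slug4 and well1 below 0.005 m or horizontal distance between slug4 and well2 below 0.005 m)), for 0.2 s.
3. the cover is shut (value of joint cover below 0.04 rad), for 0.2 s.
4. the knob is pushed in and turned clockwise until caught (value of joint knob_turn above 1.2 rad and value of joint knob_push above 0.0025 m and value of joint cover below 0.04 rad), for 0.2 s.
At the end, for the whole second after the job is handed in: The cover is shut (below 0.04 rad) and the knob caught (turned at least 1.2 rad and held in at least 2.5 mm); every slug present is upright in a well, within 5 mm of its centre, with its underside at most 19.5 mm above the table; the blade tool lies at rest with its middle on the cork mat (all of step 4 and (horizontal distance between slug1 and well0 below 0.005 m or horizontal distance between slug1 and well1 below 0.005 m or horizontal distance between slug1 and well2 below 0.005 m) and z of each of slug1, slug2, slug3, slug4 in the frame of jig below 0.0195 m and angle between each of slug1, slug2, slug3, slug4's own z axis and vertical below 0.12 rad and (horizontal distance between slug2 and well0 below 0.005 m or horizontal distance between slug2 and well1 below 0.005 m or horizontal distance between slug2 and well2 below 0.005 m) and (horizontal distance between slug3 and well0 below 0.005 m or horizontal distance between slug3 and well1 below 0.005 m or horizontal distance between slug3 and well2 below 0.005 m) and (horizontal distance between slug4 and well0 below 0.005 m or horizontal distance between slug4 and well1 below 0.005 m or horizontal distance between slug4 and well2 below 0.005 m) and x of blade_mid in the frame of mat between -0.11 and 0.11 m and y of blade_mid in the frame of mat between -0.065 and 0.065 m and height (world z) of blade_mid below 0.025 m and linear speed of blade below 0.02 m/s); the robot touches nothing.
It fails at once if a bystander is moved more than 40 mm (distance of any of glue, cup, tile, offcut, bead_big, bead_wide, pliers from where it was at the start of the episode above 0.04 m).
Of slug1, slug2, slug3, slug4 only 2 to 3 are there at a start; the rules pass over those that are not, and their reading is None.
At some moment in a run one of slug1, slug2, slug3, slug4, blade may be knocked a few centimetres aside while the robot is not near it.
It also fails if it takes over 210 s, if anything falls off the work surface, if the arm or the gripper's body presses on something with over 40 N, if the wrist force passes 120 N, or if a joint passes its speed limit or range.

## Robot

A 6-joint arm with a two-finger parallel gripper is mounted at the origin on the work surface. World frame = base frame: x ahead of the robot, y to its left, z up, the work surface at z = 0. Lengths are in m, angles in rad, forces in N, time in s.
With the tool pointing down it reaches from about 0.25 to 0.8 m from the base axis. Payload 8.5 kg.
Tool frame: the origin (TCP) lies at the very end of the fingers, on their centre line; the grasp point (between the pads) lies 19 mm behind it; z points along the fingers, y is the line along which they close (so a half turn about z gives the same grasp; the last joint's range is limited). The gripper opens to 85 mm and grips with 20 to 120 N. Pads are 22 mm wide; open, the fingers measure 114 mm over their backs; the gripper's body (76 mm by 85 mm) begins 54 mm behind the grasp point. The pads swing forward as they close: fully open they stand 13 mm farther back than shut.
Start: joints at [1.264, 0.238, -0.013, 1.319, 0, 1.571], TCP at [0.159, 0.5, 0.231] pointing down, gripper open.
Joint ranges: [-2.66, 2.66], [-1.03, 1.9], [-1.14, 1.46], [-1.82, 2.27], [-1.45, 1.34], [-3.14, 3.14]. Speed limits (rad/s): [2.22, 2.22, 2.79, 3.14, 3.14, 3.14].

## Interface

Orientations are given as a unit quaternion [w, x, y, z].
In Python, from bench import get_obs, snapshot, camera_model, hand_in, spot_in, silhouettes gives the robot as it stands. The module is installed in compiled form; this text tells all that it offers.
- The arm moves only by the tool play_rows, never from a script. Its argument "series" is a list of rows, each an object of numbers: "tx", "ty", "tz": the shift along the world's x, y, z each as a share of 20 cm, from -1 to 1; "ax", "ay", "az": the turn, a rotation vector about the world's x, y, z each as a share of 2 pi rad, from -1 to 1; "gripper": the opening, from 0 (shut) to 1 (fully open). A call has 1 to 20 rows; each row is the pose to reach, as a shift and turn from the pose commanded when the call began, turning the shorter way round; what a row does not reach only later rows make up. A row lasts 1/8 s, in which the tool goes at most 62.5 mm and 10.7 degrees, less where a joint would pass 70% of its speed; a pose out of reach is approached as far as the arm can. A call with a number of a shift or a turn outside -1 to 1 is refused whole. A call with a gripper value outside its range is refused whole. The fingers move at their own pace and stop on an object; "grip_force" is the grip in N (left out, the last holds). Time passes only in rows, so rows that repeat a pose let the fingers close. It gives the time, the measured TCP pose, the force, the opening and the grip force at its end, in the units of the state.
- get_obs(): the state, without advancing time (a new reading comes with each control period).
- snapshot(name): name is "scene" or "side" or "wrist"; returns the picture (480x640x3 uint8, red, green, blue); there is no depth.
- camera_model(name): a dict with "fx", "fy", "cx", "cy" (pixels), "R" (3x3) and "t" (3): a world point X has camera coordinates R X + t. Camera axes: x right, y down, z forward; pixel columns grow to the right and rows downward; lengths in m; the calibration is good to about 2 mm. A picture is of the moment at which its call begins: read the wrist's pose just before it. camera_model takes no time and is no camera call; for the wrist camera it gives the pose at the moment of the call.
- hand_in(): hands the job in; it is judged then, once.
Trained networks look in the newest picture that a camera, given by its name, has taken for a name from the list of things; names that differ only in an ending like _2 or _b are one class to them, and where a whole thing is asked for, a point or a joint stands for the part that bears it (a point fixed in the world has none). Each returns a list of dicts, best first, with "score" (0 to 1); they miss things now and then, are a little off and sometimes report something else, mostly with a low value. They report only what shows in the picture. A call takes as long as a camera call. They do not tell look-alikes from the thing itself.
- spot_in(camera, label): "location" ([column, row] in pixels, amid what is visible of it).
- silhouettes(camera, label): "pixels" (480x640 bool, what is visible of it) and "location" ([column, row] in pixels, amid what is visible of it).
The state is a dict: "clock": time; "joint_positions": joint angles; "joint_velocities": joint speeds; "joint_efforts": joint torques, N m; "tool_pos": TCP position; "tcp_rot": TCP orientation; "wrist_force": force on the tool from outside, world axes, zero at the start; "torque": the same for the moment, N m; "opening": finger opening in m; "grasp_force": force on a finger pad.
Only numpy, scipy, OpenCV 4.12 (cv2) and the standard library are available. Lean on these libraries where they do the work, as an engineer would, in place of code of your own. Each camera call takes 0.05 s, during which the arm holds its last target. There are 200 camera calls.

## Working session

There is one attempt and no reset: what is moved stays moved. The work goes in short steps, Python scripts to look and compute and a tool call to move; the robot and the scene stay as the last step left them, time stands still between calls to the robot, and variables do not carry over. Pictures are saved under pics/ and viewed, at most 14 in all, crops included, and the job is handed in when it is done.

Besides the shell and the picture viewer there is one more tool, called after "Request:" as name([rows], argument=value, ...), one row to a line, values as JSON. play_rows: Moves the arm, as the interface text tells. Shift numbers are shares of 20 cm and turn numbers shares of 2 pi rad, none past 1 either way. Its arguments: {"type":"object","properties":{"series":{"type":"array","items":{"type":"object","properties":{"tx":{"type":"number"},"ty":{"type":"number"},"tz":{"type":"number"},"ax":{"type":"number"},"ay":{"type":"number"},"az":{"type":"number"},"gripper":{"type":"number"}}}},"grip_force":{"type":"number"}},"required":["series"]}

```bash
mkdir -p pics; cat > h.py <<'E'
import numpy as np, cv2
from bench import *
def snap(n,f):
    s=snapshot(n); cv2.imwrite('pics/'+f,s[:,:,::-1]); return s
def ray(n,px,z,m=None):
    m=m or camera_model(n); R=np.array(m['R']);t=np.array(m['t'])
    d=R.T@np.array([(px[0]-m['cx'])/m['fx'],(px[1]-m['cy'])/m['fy'],1]);c=-R.T@t
    return c+d*(z-c[2])/d[2]
def proj(n,X,m=None):
    m=m or camera_model(n); p=np.array(m['R'])@np.array(X)+np.array(m['t'])
    return np.array([m['fx']*p[0]/p[2]+m['cx'],m['fy']*p[1]/p[2]+m['cy']])
E
python3 - <<'E'
from h import *
o=get_obs();print({k:np.round(v,3).tolist() for k,v in o.items()})
for n in ['scene','side']:
    snap(n,n+'0.png');m=camera_model(n);print(n,-np.array(m['R']).T@m['t'],m['fx'])
    for l in ['jig','knob_top','blade','mat','slug1','glue','cup','tile','offcut','bead_big','bead_wide','pliers']:
        for r in spot_in(n,l):
            if r['score']>.3: print(l,round(r['score'],2),np.round(r['location']),ray(n,r['location'],0.04 if l=='slug1' else 0.01).round(3))
E
```

```text
{'clock': 0.0, 'joint_positions': [1.264, 0.239, -0.014, 1.319, 0.0, 1.571], 'joint_velocities': [-0.001, 0.0, -0.001, -0.001, -0.001, 0.0], 'joint_efforts': [-0.001, -53.877, 34.644, 0.018, 0.0, 0.0], 'tool_pos': [0.158, 0.5, 0.231], 'tcp_rot': [-0.0, 0.153, 0.988, -0.001], 'wrist_force': [-0.265, -1.279, 0.259], 'torque': [-0.009, 0.08, -0.028], 'grasp_force': 0.0, 'opening': 0.086}
scene [ 1.26802844 -0.39996599  1.06429656] 439.25523184303745
jig 0.56 [304. 255.] [ 0.485 -0.017  0.01 ]
jig 0.46 [230. 308.] [ 0.544 -0.29   0.01 ]
knob_top 0.44 [320. 240.] [0.458 0.056 0.01 ]
blade 0.95 [360. 166.] [0.218 0.374 0.01 ]
blade 0.68 [409. 208.] [0.494 0.388 0.01 ]
mat 0.64 [399. 214.] [0.498 0.343 0.01 ]
slug1 0.43 [188. 311.] [ 0.516 -0.396  0.04 ]
glue 0.9 [410. 266.] [0.693 0.236 0.01 ]
cup 0.6 [322. 336.] [ 0.759 -0.113  0.01 ]
tile 0.71 [340. 216.] [0.405 0.169 0.01 ]
offcut 0.31 [319. 237.] [0.445 0.062 0.01 ]
bead_big 0.56 [176. 286.] [ 0.39  -0.397  0.01 ]
bead_wide 0.53 [258. 342.] [ 0.685 -0.268  0.01 ]
pliers 0.76 [433. 243.] [0.658 0.355 0.01 ]
pliers 0.63 [304. 254.] [ 0.4
[... 184 characters left out ...]
4 [320. 235.] [0.592 0.107 0.01 ]
blade 0.93 [156. 229.] [0.235 0.385 0.01 ]
blade 0.67 [248. 203.] [0.51  0.371 0.01 ]
mat 0.76 [250. 211.] [0.491 0.324 0.01 ]
slug1 0.8 [430. 364.] [ 0.491 -0.399  0.04 ]
slug1 0.79 [414. 321.] [ 0.546 -0.299  0.04 ]
glue 0.91 [333. 196.] [0.742 0.258 0.01 ]
glue 0.48 [435. 239.] [ 0.833 -0.082  0.01 ]
cup 0.93 [434. 239.] [ 0.832 -0.082  0.01 ]
cup 0.72 [382. 402.] [ 0.381 -0.396  0.01 ]
tile 0.84 [244. 248.] [0.393 0.168 0.01 ]
offcut 0.89 [484. 323.] [ 0.688 -0.368  0.01 ]
offcut 0.33 [432. 366.] [ 0.513 -0.388  0.01 ]
bead_big 0.72 [379. 403.] [ 0.374 -0.395  0.01 ]
bead_big 0.5 [317. 234.] [0.586 0.113 0.01 ]
pliers 0.56 [294. 192.] [0.658 0.352 0.01 ]
```

View pics/scene0.png

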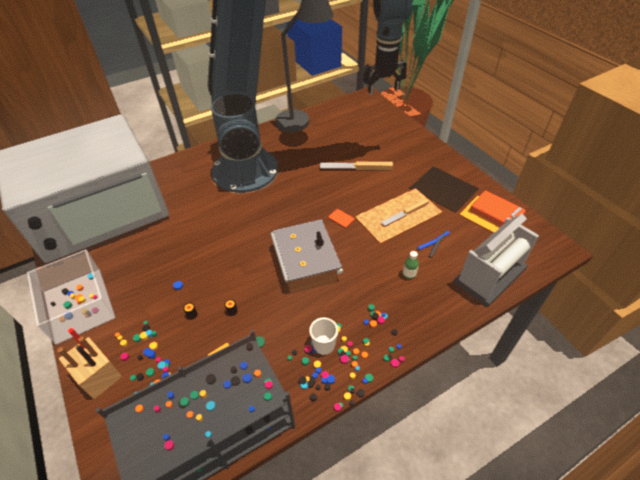

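View pics/side0.png

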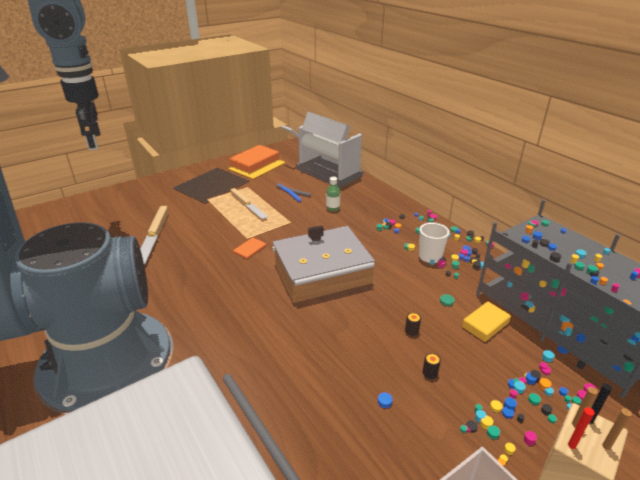

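The pictures show two slugs (scene 190,311 and 231,307), the jig at (305,255) with its knob at (319,240), and the small blade on the mat at (400,215). The larger look-alike is at (360,166). I'll go in closer with the wrist camera.

Request:
play_rows([
  {"tx": 0.3,"ty": -0.2,"tz": 0.3,"gripper": 1},
  {"tx": 0.6,"ty": -0.4,"tz": 0.6},
  {"tx": 0.9,"ty": -0.6,"tz": 0.8},
  {"tx": 0.9,"ty": -0.8,"tz": 0.8},
  {"tx": 0.9,"ty": -0.8,"tz": 0.8},
  {"tx": 0.9,"ty": -0.8,"tz": 0.8},
  {"tx": 0.9,"ty": -0.8,"tz": 0.8},
  {"tx": 0.9,"ty": -0.8,"tz": 0.8},
])

```text
schema error: expected keys tx, ty, tz, ax, ay, az, gripper
```

```bash
python3 - <<'E'
from h import *
o=get_obs();print(o['tool_pos'],o['tcp_rot'])
m=camera_model('wrist');snap('wrist','w0.png');print(-np.array(m['R']).T@m['t'],np.round(m['R'],2),m['fx'])
for c in [(0,0),(639,0),(639,479),(0,479)]: print(ray('wrist',c,0.03,m).round(3))
E
```

```text
[0.15856223 0.50045611 0.23129674] [ 8.05998835e-07  1.52801968e-01  9.88256828e-01 -2.62562254e-05]
[0.08697852 0.52372825 0.37407631] [[ 0.3   0.95  0.  ]
 [ 0.91 -0.29  0.29]
 [ 0.28 -0.09 -0.96]] 381.6846861334317
[-0.079  0.314  0.03 ]
[0.073 0.795 0.03 ]
[0.575 0.763 0.03 ]
[0.351 0.054 0.03 ]
```

Request:
play_rows([
  {"tx": 0.3,"ty": -0.2,"tz": 0.3,"ax": 0,"ay": 0,"az": 0,"gripper": 1},
  {"tx": 0.6,"ty": -0.4,"tz": 0.6,"ax": 0,"ay": 0,"az": 0,"gripper": 1},
  {"tx": 0.9,"ty": -0.6,"tz": 0.8,"ax": 0,"ay": 0,"az": 0,"gripper": 1},
  {"tx": 0.9,"ty": -0.8,"tz": 0.8,"ax": 0,"ay": 0,"az": 0,"gripper": 1},
  {"tx": 0.9,"ty": -0.8,"tz": 0.8,"ax": 0,"ay": 0,"az": 0,"gripper": 1},
  {"tx": 0.9,"ty": -0.8,"tz": 0.8,"ax": 0,"ay": 0,"az": 0,"gripper": 1},
  {"tx": 0.9,"ty": -0.8,"tz": 0.8,"ax": 0,"ay": 0,"az": 0,"gripper": 1},
])

```text
clock: 2.22
tool_pos: [0.3385, 0.3405, 0.391]
tcp_rot: [-0.0, 0.153, 0.988, -0.0]
wrist_force: [0.2, 0.4, -0.2]
opening: 0.0856
grasp_force: 0.0
```

```bash
python3 - <<'E'
from h import *
import json
o=get_obs();print(o['tool_pos'],o['tcp_rot'],o['joint_positions'])
m=camera_model('wrist');snap('wrist','w0.png');json.dump({k:np.array(v).tolist() for k,v in m.items()},open('w0.json','w'))
for c in [(0,0),(639,0),(639,479),(0,479)]: print(ray('wrist',c,0.03,m).round(3))
for l in ['blade','mat','jig','knob_top']:
    for r in silhouettes('wrist',l):
        if r['score']>.3:
            c=max(cv2.findContours(r['pixels'].astype(np.uint8),0,2)[0],key=cv2.contourArea);b=cv2.boxPoints(cv2.minAreaRect(c))
            print(l,round(r['score'],2),np.round(r['location']),[ray('wrist',p,{'mat':.003,'blade':.013,'jig':.068}.get(l,.1),m)[:2].round(3).tolist() for p in b])
E
```

```text
[0.33850249 0.34053616 0.39100249] [-1.59544960e-04  1.53125163e-01  9.88206789e-01 -2.10537844e-05] [7.88244018e-01 1.59078597e-01 2.89539825e-01 1.70147929e+00
 2.33287273e-04 1.09570392e+00]
[0.024 0.057 0.03 ]
[0.247 0.761 0.03 ]
[0.982 0.714 0.03 ]
[ 0.652 -0.324  0.03 ]
blade 0.78 [370. 285.] [[0.497, 0.27], [0.489, 0.464], [0.511, 0.466], [0.521, 0.269]]
blade 0.7 [291.  82.] [[0.151, 0.237], [0.129, 0.256], [0.275, 0.483], [0.301, 0.467]]
mat 0.97 [354. 272.] [[0.42, 0.22], [0.419, 0.477], [0.56, 0.486], [0.566, 0.209]]
jig 0.79 [ 95. 328.] [[0.373, -0.068], [0.379, 0.11], [0.515, 0.086], [0.514, -0.107]]
knob_top 0.61 [387. 368.] [[0.576, 0.314], [0.538, 0.408], [0.581, 0.421], [0.622, 0.326]]
```

View pics/w0.png

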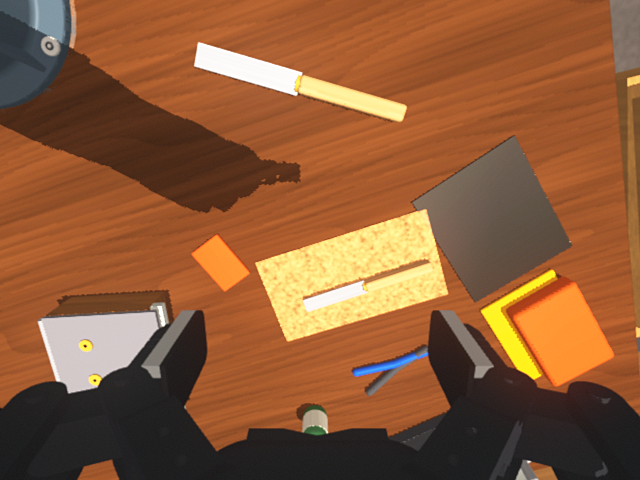

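The wrist picture shows the mat at (352,272) and the small blade on it from tip (305,303) to handle end (430,266), pointing about -y. The jig is at the left with its sill facing +y. Next I'll look at the jig.

Request:
play_rows([
  {"tx": 0.2,"ty": -0.3,"tz": 0,"ax": 0,"ay": 0,"az": 0,"gripper": 1},
  {"tx": 0.4,"ty": -0.6,"tz": 0,"ax": 0,"ay": 0,"az": 0,"gripper": 1},
  {"tx": 0.5,"ty": -0.9,"tz": 0,"ax": 0,"ay": 0,"az": 0,"gripper": 1},
  {"tx": 0.5,"ty": -1,"tz": 0,"ax": 0,"ay": 0,"az": 0,"gripper": 1},
  {"tx": 0.5,"ty": -1,"tz": 0,"ax": 0,"ay": 0,"az": 0,"gripper": 1},
])

```text
clock: 3.1
tool_pos: [0.4388, 0.1388, 0.3911]
tcp_rot: [-0.0, 0.154, 0.988, -0.0]
wrist_force: [-0.3, 1.7, -0.0]
opening: 0.0857
grasp_force: 0.0
```

Request:
play_rows([
  {"tx": 0,"ty": -0.3,"tz": 0,"ax": 0,"ay": 0,"az": 0,"gripper": 1},
  {"tx": 0,"ty": -0.6,"tz": 0,"ax": 0,"ay": 0,"az": 0,"gripper": 1},
  {"tx": 0,"ty": -0.7,"tz": 0,"ax": 0,"ay": 0,"az": 0,"gripper": 1},
  {"tx": 0,"ty": -0.7,"tz": 0,"ax": 0,"ay": 0,"az": 0,"gripper": 1},
  {"tx": 0,"ty": -0.7,"tz": 0,"ax": 0,"ay": 0,"az": 0,"gripper": 1},
])

```text
clock: 3.72
tool_pos: [0.4386, 0.0017, 0.3912]
tcp_rot: [-0.0, 0.152, 0.988, 0.0]
wrist_force: [0.6, 0.2, -0.4]
opening: 0.0858
grasp_force: 0.0
```

```bash
python3 - <<'E'
from h import *
import json
o=get_obs();print(o['tool_pos'])
m=camera_model('wrist');snap('wrist','w1.png');json.dump({k:np.array(v).tolist() for k,v in m.items()},open('w1.json','w'))
for l in ['jig','knob_top','cover','slot','well0','slug1']:
    for r in silhouettes('wrist',l):
        if r['score']>.3:
            c=max(cv2.findContours(r['pixels'].astype(np.uint8),0,2)[0],key=cv2.contourArea);b=cv2.boxPoints(cv2.minAreaRect(c))
            print(l,round(r['score'],2),np.round(r['location']),np.round(b).tolist())
E
```

```text
[0.43863183 0.00166362 0.39115699]
jig 0.6 [311. 235.] [[241.0, 164.0], [378.0, 158.0], [385.0, 313.0], [248.0, 320.0]]
knob_top 0.57 [355. 249.] [[342.0, 234.0], [361.0, 234.0], [361.0, 268.0], [342.0, 268.0]]
cover 0.93 [316. 237.] [[248.0, 169.0], [379.0, 162.0], [387.0, 313.0], [256.0, 320.0]]
slot 0.69 [318. 237.] [[243.0, 165.0], [377.0, 158.0], [385.0, 312.0], [251.0, 319.0]]
well0 0.62 [315. 240.] [[241.0, 166.0], [377.0, 157.0], [387.0, 312.0], [251.0, 320.0]]
slug1 0.96 [ 76. 305.] [[57.0, 309.0], [85.0, 285.0], [99.0, 302.0], [71.0, 325.0]]
slug1 0.72 [157. 316.] [[136.0, 320.0], [160.0, 297.0], [174.0, 311.0], [150.0, 334.0]]
```

View pics/w1.png

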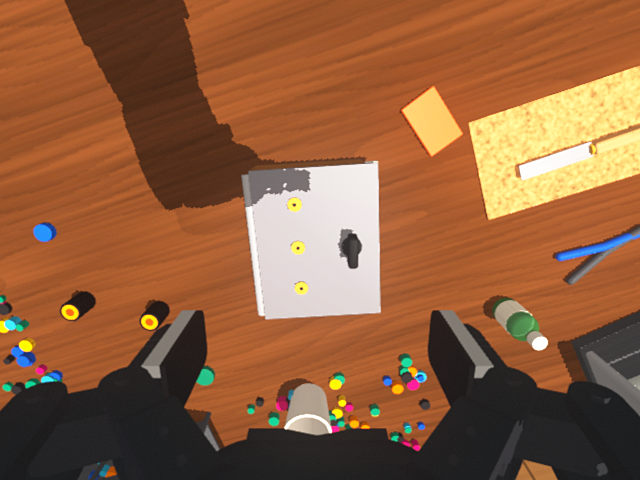

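```bash
cat > fit.py <<'E'
from h import *
from scipy.optimize import minimize
import json
def slabs(p):
    c,s=np.cos(p[2]),np.sin(p[2])
    out=[]
    for B in [((-99,58),(-100,100),(60,68))]:
        out.append(np.array([[p[0]+c*x/1e3-s*y/1e3,p[1]+s*x/1e3+c*y/1e3,z/1e3] for x in B[0] for y in B[1] for z in B[2]]))
    return out
def iou(p,n,m,mask):
    im=np.zeros(mask.shape,np.uint8)
    for b in slabs(p):
        h=cv2.convexHull(np.array([proj(n,X,m) for X in b],np.float32)); cv2.fillConvexPoly(im,np.round(h*16).astype(np.int32),1,cv2.LINE_AA,4)
    return (im.astype(bool)&mask).sum()/(im.astype(bool)|mask).sum()
E
python3 - <<'E'
from fit import *
v=[]
for n in ['wrist','scene','side']:
    if n!='wrist': snapshot(n)
    r=silhouettes(n,'cover')[0]; m=camera_model(n); v.append((n,m,r['pixels'])); print(n,r['score'],r['pixels'].sum())
for sel in [v,v[:1],v[1:2],v[2:]]:
    best=None
    for a in [-1.7,-1.57,-1.4]:
        s=minimize(lambda p:-sum(iou(p,*k) for k in sel),[.48,-.0,a],method='Nelder-Mead',options=dict(initial_simplex=[[.46,-.03,a],[.5,-.03,a],[.47,.02,a],[.47,0,a+.1]],xatol=1e-5,fatol=1e-6))
        if best is None or s.fun<best.fun: best=s
    print(best.x.round(4),best.fun)
img=cv2.imread('pics/w1.png');hsv=cv2.cvtColor(img,cv2.COLOR_BGR2HSV)
ye=cv2.inRange(hsv,(22,150,150),(35,255,255))
n,l,st,c=cv2.connectedComponentsWithStats(ye)
for i in range(1,n):
    if st[i,4]>30 and 250<c[i,0]<350: print(c[i].round(1),st[i,4],ray('wrist',c[i],.072,v[0][1]).round(4))
E
```

```text
wrist 0.93 18584
scene 0.88 2831
side 0.79 3459
[ 0.5026 -0.0387 -1.8153] -2.8618356884084903
[ 0.5021 -0.0385 -1.8207] -0.9875392725917248
[ 0.5007 -0.0399 -1.8113] -0.9771863117870723
[ 0.5062 -0.0346 -1.8105] -0.9274809160305344
[294. 204.] 123 [ 0.4462 -0.0303  0.072 ]
[297.6 247.2] 110 [ 0.5004 -0.0436  0.072 ]
[300.8 287.4] 100 [ 0.5544 -0.057   0.072 ]
[335.1 383.9] 90 [ 0.7111 -0.057   0.072 ]
[342.1 402.6] 37 [ 0.7448 -0.0565  0.072 ]
[337.2 412.7] 64 [ 0.7597 -0.0684  0.072 ]
```

The wrist view shows the cover's corners at about (248,169), (379,162), (387,313) and (256,320), and the bushes at (294,204), (298,247) and (301,288). The silhouette fit and the bushes agree on a jig pose of (0.502, -0.0387, yaw -1.815). Now the blade.

Request:
play_rows([
  {"tx": 0.1,"ty": 0.3,"tz": 0,"ax": 0,"ay": 0,"az": -0.03,"gripper": 1},
  {"tx": 0.2,"ty": 0.6,"tz": 0,"ax": 0,"ay": 0,"az": -0.06,"gripper": 1},
  {"tx": 0.3,"ty": 0.9,"tz": 0,"ax": 0,"ay": 0,"az": -0.09,"gripper": 1},
  {"tx": 0.3,"ty": 1,"tz": 0,"ax": 0,"ay": 0,"az": -0.12,"gripper": 1},
  {"tx": 0.3,"ty": 1,"tz": 0,"ax": 0,"ay": 0,"az": -0.15,"gripper": 1},
  {"tx": 0.3,"ty": 1,"tz": 0,"ax": 0,"ay": 0,"az": -0.18,"gripper": 1},
  {"tx": 0.3,"ty": 1,"tz": 0,"ax": 0,"ay": 0,"az": -0.2,"gripper": 1},
])

```text
clock: 5.2
tool_pos: [0.4986, 0.2006, 0.3911]
tcp_rot: [-0.0, 0.707, 0.708, -0.0]
wrist_force: [-1.6, -0.2, 0.4]
opening: 0.0853
grasp_force: 0.0
```

Request:
play_rows([
  {"tx": 0,"ty": 0.3,"tz": -0.2,"ax": 0,"ay": 0,"az": 0,"gripper": 1},
  {"tx": 0,"ty": 0.6,"tz": -0.4,"ax": 0,"ay": 0,"az": 0,"gripper": 1},
  {"tx": 0,"ty": 0.9,"tz": -0.6,"ax": 0,"ay": 0,"az": 0,"gripper": 1},
  {"tx": 0,"ty": 1,"tz": -0.7,"ax": 0,"ay": 0,"az": 0,"gripper": 1},
  {"tx": 0,"ty": 1,"tz": -0.7,"ax": 0,"ay": 0,"az": 0,"gripper": 1},
  {"tx": 0,"ty": 1,"tz": -0.7,"ax": 0,"ay": 0,"az": 0,"gripper": 1},
])

```text
clock: 5.95
tool_pos: [0.4986, 0.4002, 0.2515]
tcp_rot: [0.0, 0.704, 0.71, -0.0]
wrist_force: [0.3, 0.4, 0.2]
opening: 0.0855
grasp_force: 0.0
```

```bash
python3 - <<'E'
from h import *
import json
o=get_obs();print(o['tool_pos'],o['tcp_rot'],o['joint_positions'].round(2) if hasattr(o['joint_positions'],'round') else o['joint_positions'])
m=camera_model('wrist');snap('wrist','w2.png')
for r in silhouettes('wrist','blade'):
    if r['score']>.3:
        px=r['pixels'];ys,xs=np.nonzero(px)
        P=np.array([ray('wrist',(x,y),.018,m)[:2] for x,y in zip(xs,ys)]);c=P.mean(0);u=np.linalg.svd(P-c,full_matrices=False)[2][0]
        s=(P-c)@u;print(round(r['score'],2),np.round(r['location']),c,u,c+u*s.min(),c+u*s.max())
        for a in np.arange(s.min(),s.max(),.02):
            k=(s>a)&(s<a+.02);w=(P[k]-c)@[-u[1],u[0]];print(round(a,3),w.min().round(4),w.max().round(4))
r=silhouettes('wrist','mat')[0];c=max(cv2.findContours(r['pixels'].astype(np.uint8),0,2)[0],key=cv2.contourArea)
print([ray('wrist',p,.003,m)[:2].round(3).tolist() for p in cv2.boxPoints(cv2.minAreaRect(c))])
E
```

```text
[0.49856    0.40019961 0.25151408] [ 8.68232750e-05  7.04402307e-01  7.09800913e-01 -2.15192479e-04] [ 0.68  0.44  0.33  1.47 -0.    2.24]
0.84 [325. 236.] [0.50480472 0.36982993] [ 0.03728758 -0.99930458] [0.5012702  0.46455487] [0.50848454 0.27121108]
-0.095 -0.0087 0.0078
-0.075 -0.0077 0.0081
-0.055 -0.008 0.008
-0.035 -0.0079 0.0084
-0.015 -0.0096 0.009
0.005 -0.01 0.0098
0.025 -0.0095 0.0105
0.045 -0.0093 0.0104
0.065 -0.0099 0.01
0.085 -0.0101 0.0096
0.84 [ 52. 221.] [0.22674473 0.37635253] [-0.53319159 -0.84599452] [0.28971438 0.47626405] [0.14574868 0.24783922]
-0.118 -0.0152 0.016
-0.098 -0.0151 0.0157
-0.078 -0.0153 0.0155
-0.058 -0.0153 0.0152
-0.038 -0.0155 0.0153
-0.018 -0.015 0.0148
0.002 -0.0162 0.0143
0.022 -0.016 0.0135
0.042 -0.0145 0.0143
0.062 -0.0146 0.0146
0.082 -0.0148 0.0133
0.102 -0.0156 0.0132
0.122 -0.0104 0.0135
0.142 -0.0038 0.0127
[[0.422, 0.478], [0.559, 0.48], [0.574, 0.219], [0.409, 0.218]]
```

View pics/w2.png

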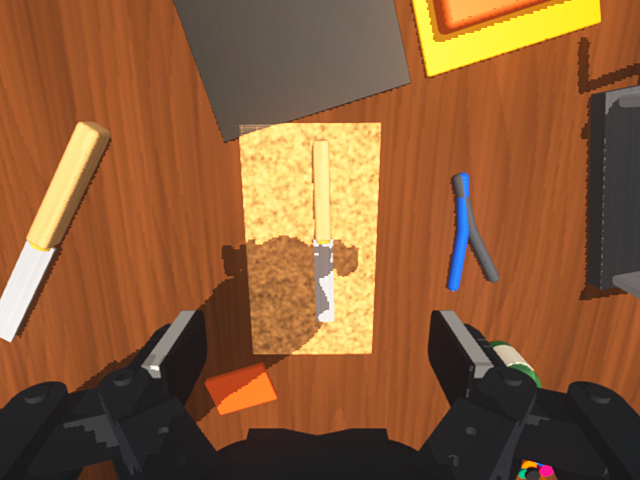

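The wrist view shows the blade from handle end (321,141) to tip (327,320), which fits to yaw -1.534 with the tip at (0.5085, 0.2705). I'll grasp the handle near the blade.

Request:
play_rows([
  {"tx": 0.0285,"ty": -0.084,"tz": -0.3,"ax": 0,"ay": 0,"az": 0.0047,"gripper": 1},
  {"tx": 0.0285,"ty": -0.084,"tz": -0.6,"ax": 0,"ay": 0,"az": 0.0047,"gripper": 1},
  {"tx": 0.0285,"ty": -0.084,"tz": -0.9,"ax": 0,"ay": 0,"az": 0.0047,"gripper": 1},
  {"tx": 0.0285,"ty": -0.084,"tz": -1,"ax": 0,"ay": 0,"az": 0.0047,"gripper": 0.6},
  {"tx": 0.0285,"ty": -0.084,"tz": -1,"ax": 0,"ay": 0,"az": 0.0047,"gripper": 0.6},
])

```text
clock: 6.72
tool_pos: [0.5041, 0.3824, 0.0508]
tcp_rot: [-0.0, 0.694, 0.72, -0.001]
wrist_force: [0.5, -0.5, -0.4]
opening: 0.0518
grasp_force: 0.0
```

Request:
play_rows([
  {"tx": 0,"ty": 0,"tz": -0.12,"ax": 0,"ay": 0,"az": 0,"gripper": 0.6},
  {"tx": 0,"ty": 0,"tz": -0.228,"ax": 0,"ay": 0,"az": 0,"gripper": 0.6},
  {"tx": 0,"ty": 0,"tz": -0.228,"ax": 0,"ay": 0,"az": 0,"gripper": 0.6},
  {"tx": 0,"ty": 0,"tz": -0.228,"ax": 0,"ay": 0,"az": 0,"gripper": 0},
  {"tx": 0,"ty": 0,"tz": -0.228,"ax": 0,"ay": 0,"az": 0,"gripper": 0},
  {"tx": 0,"ty": 0,"tz": -0.228,"ax": 0,"ay": 0,"az": 0,"gripper": 0},
  {"tx": 0,"ty": 0,"tz": -0.228,"ax": 0,"ay": 0,"az": 0,"gripper": 0},
  {"tx": 0,"ty": 0,"tz": -0.228,"ax": 0,"ay": 0,"az": 0,"gripper": 0},
  {"tx": 0,"ty": 0,"tz": -0.228,"ax": 0,"ay": 0,"az": 0,"gripper": 0},
], grip_force=110)

```text
clock: 7.85
tool_pos: [0.5052, 0.3843, 0.0078]
tcp_rot: [0.0, 0.694, 0.72, 0.001]
wrist_force: [-0.2, -2.4, 8.5]
opening: 0.0133
grasp_force: 108.5
```

Request:
play_rows([
  {"tx": 0,"ty": 0,"tz": 0.2,"ax": 0,"ay": 0,"az": 0,"gripper": 0},
  {"tx": 0,"ty": 0,"tz": 0.4,"ax": 0,"ay": 0,"az": 0,"gripper": 0},
  {"tx": 0,"ty": 0,"tz": 0.56,"ax": 0,"ay": 0,"az": 0,"gripper": 0},
  {"tx": 0.07,"ty": -0.2,"tz": 0.56,"ax": 0,"ay": 0,"az": -0.01,"gripper": 0},
  {"tx": 0.14,"ty": -0.4,"tz": 0.56,"ax": 0,"ay": 0,"az": -0.02,"gripper": 0},
  {"tx": 0.2,"ty": -0.65,"tz": 0.56,"ax": 0,"ay": 0,"az": -0.03,"gripper": 0},
  {"tx": 0.277,"ty": -0.8,"tz": 0.56,"ax": 0,"ay": 0,"az": -0.0448,"gripper": 0},
  {"tx": 0.277,"ty": -0.94,"tz": 0.56,"ax": 0,"ay": 0,"az": -0.0448,"gripper": 0},
  {"tx": 0.277,"ty": -0.94,"tz": 0.56,"ax": 0,"ay": 0,"az": -0.0448,"gripper": 0},
  {"tx": 0.277,"ty": -0.94,"tz": 0.56,"ax": 0,"ay": 0,"az": -0.0448,"gripper": 0},
])

```text
clock: 9.1
tool_pos: [0.5598, 0.1961, 0.1183]
tcp_rot: [-0.0, 0.788, 0.616, 0.0]
wrist_force: [0.3, 0.4, 0.0]
opening: 0.0131
grasp_force: 107.7
```

```bash
python3 - <<'E'
from h import *
o=get_obs();print(o['tool_pos'],o['tcp_rot'],o['joint_positions'])
m=camera_model('wrist');w=snap('wrist','w3.png')
s=snapshot('side');sc=snapshot('scene')
a=cv2.resize(w,(400,300));b=cv2.resize(s[170:320,200:400],(400,300),interpolation=cv2.INTER_CUBIC);c=cv2.resize(sc[170:320,250:450],(400,300),interpolation=cv2.INTER_CUBIC)
cv2.imwrite('pics/c3.png',np.vstack([np.hstack([a,b]),np.hstack([c,c*0])])[:,:,::-1])
q=np.array(o['tcp_rot']);
from scipy.spatial.transform import Rotation as R
Rm=R.from_quat(q,scalar_first=True).as_matrix()
tip=o['tool_pos']+Rm@np.array([-.113,0,-.0052]);print('pred tip',tip)
for n in ['wrist','side','scene']:
    print(n,'pred',proj(n,tip).round(1),proj(n,o['tool_pos']+Rm@np.array([-.03,0,-.005])).round(1))
    for r in silhouettes(n,'blade'):
        if r['score']>.3: ys,xs=np.nonzero(r['pixels']);i=ys.argmax();print(r['score'],np.round(r['location']),'lowest',xs[i],ys[i],'rightmost',xs.max(),ys[xs.argmax()],'left',xs.min(),ys[xs.argmin()])
E
```

```text
[0.55984921 0.19609627 0.11826303] [-1.86381488e-05  7.88111672e-01  6.15532096e-01  4.81499847e-04] [ 3.36734043e-01  4.09462295e-01 -5.82769027e-02  1.10215690e+00
  3.44014036e-04  2.15220479e+00]
pred tip [0.53247226 0.08645862 0.12337467]
wrist pred [317.5 529.8] [318.  386.3]
0.96 [317. 260.] lowest 315 434 rightmost 341 126 left 293 125
side pred [305.5 208.2] [295.2 193. ]
0.69 [150. 235.] lowest 134 266 rightmost 168 210 left 134 261
0.48 [299. 197.] lowest 303 210 rightmost 309 205 left 291 187
scene pred [340.5 226.5] [367.1 220.3]
0.8 [347. 165.] lowest 355 169 rightmost 366 162 left 320 164
0.65 [366. 220.] lowest 341 230 rightmost 401 212 left 338 225
0.35 [305. 248.] lowest 289 280 rightmost 339 262 left 273 231
```

View pics/c3.png

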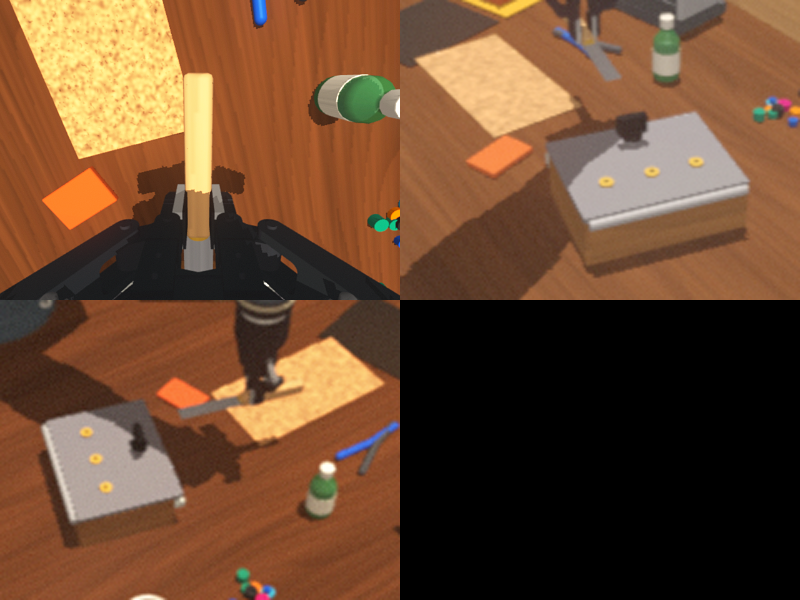

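The tip (side 306,208; scene 340,228) is within a pixel or two of where I predicted it. Now down to slot height, then forward.

Request:
play_rows([
  {"tx": 0,"ty": 0,"tz": -0.15,"ax": 0,"ay": 0,"az": 0,"gripper": 0},
  {"tx": 0,"ty": 0,"tz": -0.3,"ax": 0,"ay": 0,"az": 0,"gripper": 0},
  {"tx": 0,"ty": 0,"tz": -0.34,"ax": 0,"ay": 0,"az": 0,"gripper": 0},
  {"tx": 0,"ty": 0,"tz": -0.34,"ax": 0,"ay": 0,"az": 0,"gripper": 0},
  {"tx": -0.02,"ty": -0.07,"tz": -0.34,"ax": 0,"ay": 0,"az": 0,"gripper": 0},
  {"tx": -0.033,"ty": -0.13,"tz": -0.34,"ax": 0,"ay": 0,"az": 0,"gripper": 0},
  {"tx": -0.038,"ty": -0.155,"tz": -0.34,"ax": 0,"ay": 0,"az": 0,"gripper": 0},
  {"tx": -0.043,"ty": -0.175,"tz": -0.34,"ax": 0,"ay": 0,"az": 0,"gripper": 0},
  {"tx": -0.043,"ty": -0.175,"tz": -0.34,"ax": 0,"ay": 0,"az": 0,"gripper": 0},
])

```text
clock: 10.52
tool_pos: [0.5511, 0.1604, 0.0498]
tcp_rot: [-0.0, 0.788, 0.615, 0.0]
wrist_force: [-0.3, -1.0, -0.2]
opening: 0.0133
grasp_force: 107.7
```

```bash
cat > hinge.py <<'E'
from h import *
J=np.array([.502,-.0387]);a=-1.815;u=np.array([np.cos(a),np.sin(a),0]);v=np.array([-np.sin(a),np.cos(a),0])
H=np.array([*J,0])+.058*u+np.array([0,0,.060])
from scipy.spatial.transform import Rotation as R
def jig(p): d=np.array(p)-[*J,0]; return np.array([d@u,d@v,d[2]])
def world(x,y,z): return np.array([*J,0])+x*u+y*v+np.array([0,0,z])
E
python3 - <<'E'
from hinge import *
o=get_obs();p=o['tool_pos'];print(p,jig(p))
print('v share per 0.1rad',(v*.1/2/np.pi).round(5))
for t in np.arange(.1,.81,.1):
    print(t.round(1),((H+R.from_rotvec(v*t).apply(p-H)-p)/.2).round(4).tolist(),(v*t/2/np.pi).round(4).tolist())
snapshot('side');
for n in ['side']:
    for r in silhouettes(n,'blade'):print(r['score'],np.round(r['location']))
E
```

```text
[0.55110988 0.16035666 0.04982325] [-0.20502465 -0.00047586  0.04982325]
v share per 0.1rad [ 0.01544 -0.00385  0.     ]
0.1 [-0.0004, -0.0014, 0.1315] [0.0154, -0.0038, 0.0]
0.2 [-0.0039, -0.0156, 0.2623] [0.0309, -0.0077, 0.0]
0.3 [-0.0106, -0.0424, 0.3909] [0.0463, -0.0115, 0.0]
0.4 [-0.0203, -0.0815, 0.5161] [0.0618, -0.0154, 0.0]
0.5 [-0.033, -0.1325, 0.6367] [0.0772, -0.0192, 0.0]
0.6 [-0.0486, -0.195, 0.7515] [0.0927, -0.0231, 0.0]
0.7 [-0.0668, -0.2683, 0.8592] [0.1081, -0.0269, 0.0]
0.8 [-0.0876, -0.3516, 0.9588] [0.1235, -0.0308, 0.0]
0.67 [155. 236.]
0.51 [301. 223.]
```

Request:
play_rows([
  {"tx": -0.004,"ty": -0.015,"tz": 0,"ax": 0,"ay": 0,"az": 0,"gripper": 0},
  {"tx": -0.004,"ty": -0.015,"tz": 0.06,"ax": 0.0077,"ay": -0.0019,"az": 0,"gripper": 0},
  {"tx": -0.004,"ty": -0.016,"tz": 0.131,"ax": 0.0154,"ay": -0.0038,"az": 0,"gripper": 0},
  {"tx": -0.006,"ty": -0.022,"tz": 0.2,"ax": 0.023,"ay": -0.0058,"az": 0,"gripper": 0},
  {"tx": -0.008,"ty": -0.031,"tz": 0.262,"ax": 0.031,"ay": -0.0077,"az": 0,"gripper": 0},
  {"tx": -0.008,"ty": -0.031,"tz": 0.262,"ax": 0.031,"ay": -0.0077,"az": 0,"gripper": 0},
])

```text
clock: 11.38
tool_pos: [0.5495, 0.154, 0.1026]
tcp_rot: [-0.062, 0.784, 0.612, 0.079]
wrist_force: [0.3, 0.9, -1.4]
opening: 0.0133
grasp_force: 107.8
```

```bash
python3 - <<'E'
from hinge import *
o=get_obs();print(jig(o['tool_pos']))
w=snapshot('wrist');s=snapshot('side');sc=snapshot('scene')
b=cv2.resize(s[150:300,200:400],(400,300),interpolation=cv2.INTER_CUBIC);c=cv2.resize(sc[170:320,250:450],(400,300),interpolation=cv2.INTER_CUBIC)
cv2.imwrite('pics/c4.png',np.hstack([b,c])[:,:,::-1])
E
```

```text
[-0.19845758 -0.00046069  0.10258196]
```

View pics/c4.png

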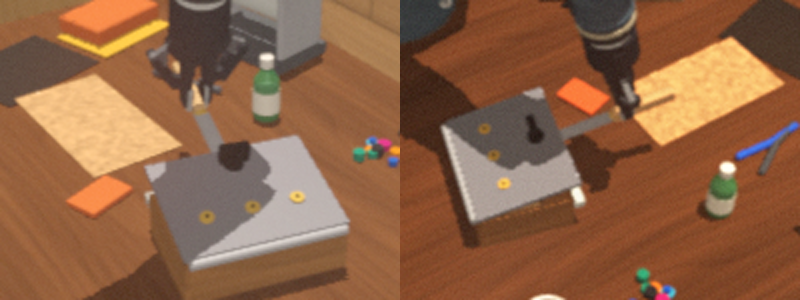

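The cover is coming up on the blade, with the lip edge now clear of the sill. I'll carry on round the arc.

```bash
python3 - <<'E'
from hinge import *
o=get_obs();p=o['tool_pos']
for t in np.arange(.1,.61,.1):
    print(t.round(1),((H+R.from_rotvec(v*t).apply(p-H)-p)/.2).round(3).tolist(),(v*t/2/np.pi).round(4).tolist())
E
```

```text
0.1 [-0.007, -0.026, 0.127] [0.0154, -0.0038, 0.0]
0.2 [-0.016, -0.065, 0.251] [0.0309, -0.0077, 0.0]
0.3 [-0.029, -0.115, 0.37] [0.0463, -0.0115, 0.0]
0.4 [-0.044, -0.177, 0.484] [0.0618, -0.0154, 0.0]
0.5 [-0.062, -0.25, 0.59] [0.0772, -0.0192, 0.0]
0.6 [-0.083, -0.332, 0.689] [0.0927, -0.0231, 0.0]
```

Request:
play_rows([
  {"tx": -0.003,"ty": -0.012,"tz": 0.064,"ax": 0.0077,"ay": -0.0019,"az": 0,"gripper": 0},
  {"tx": -0.007,"ty": -0.026,"tz": 0.127,"ax": 0.0154,"ay": -0.0038,"az": 0,"gripper": 0},
  {"tx": -0.011,"ty": -0.045,"tz": 0.19,"ax": 0.023,"ay": -0.0058,"az": 0,"gripper": 0},
  {"tx": -0.016,"ty": -0.065,"tz": 0.251,"ax": 0.0309,"ay": -0.0077,"az": 0,"gripper": 0},
  {"tx": -0.022,"ty": -0.09,"tz": 0.311,"ax": 0.0386,"ay": -0.0096,"az": 0,"gripper": 0},
  {"tx": -0.029,"ty": -0.115,"tz": 0.37,"ax": 0.0463,"ay": -0.0115,"az": 0,"gripper": 0},
  {"tx": -0.036,"ty": -0.146,"tz": 0.428,"ax": 0.054,"ay": -0.0135,"az": 0,"gripper": 0},
  {"tx": -0.044,"ty": -0.177,"tz": 0.484,"ax": 0.0618,"ay": -0.0154,"az": 0,"gripper": 0},
  {"tx": -0.053,"ty": -0.213,"tz": 0.538,"ax": 0.07,"ay": -0.0173,"az": 0,"gripper": 0},
  {"tx": -0.062,"ty": -0.25,"tz": 0.59,"ax": 0.0772,"ay": -0.0192,"az": 0,"gripper": 0},
  {"tx": -0.062,"ty": -0.25,"tz": 0.59,"ax": 0.0772,"ay": -0.0192,"az": 0,"gripper": 0},
])

```text
clock: 12.9
tool_pos: [0.5372, 0.104, 0.2195]
tcp_rot: [-0.212, 0.741, 0.578, 0.27]
wrist_force: [0.2, 1.7, -2.0]
opening: 0.0133
grasp_force: 107.9
```

```bash
cat > cover.py <<'E'
from hinge import *
from scipy.optimize import minimize_scalar
def slab(t):
    B=[world(x,y,z)-H for x in (-.099,.058) for y in (-.1,.1) for z in (.06,.068)]
    return H+R.from_rotvec(v*t).apply(B)
def est(n):
    snapshot(n);r=silhouettes(n,'cover')
    if not r: return None
    mask=r[0]['pixels'];m=camera_model(n)
    def f(t):
        im=np.zeros(mask.shape,np.uint8);cv2.fillConvexPoly(im,np.round(cv2.convexHull(np.array([proj(n,X,m) for X in slab(t)],np.float32))*16).astype(np.int32),1,cv2.LINE_AA,4)
        im=im>0;return (im&mask).sum()/(im|mask).sum()
    g=np.arange(-.1,2.0,.02);s=[f(t) for t in g];i=np.argmax(s);return n,round(r[0]['score'],2),'cover',round(g[i],2),'iou',round(s[i],3)
E
python3 - <<'E'
from cover import *
o=get_obs();print(jig(o['tool_pos']),o['tcp_rot'],o['joint_positions'])
print(est('scene'),est('side'))
E
```

```text
[-0.14701042 -0.00040499  0.21951009] [-0.21154252  0.74069331  0.5778506   0.2696514 ] [-0.17725898  0.22305331 -0.25616077  1.03629797  0.69781741  1.65941318]
('scene', 0.94, 'cover', np.float64(0.72), 'iou', np.float64(0.943)) ('side', 0.84, 'cover', np.float64(0.64), 'iou', np.float64(0.954))
```

Request:
play_rows([
  {"tx": 0.02,"ty": 0.08,"tz": 0.06,"ax": 0,"ay": 0,"az": 0,"gripper": 0},
  {"tx": 0.05,"ty": 0.2,"tz": 0.17,"ax": 0,"ay": 0,"az": 0,"gripper": 0},
  {"tx": 0.09,"ty": 0.37,"tz": 0.3,"ax": 0,"ay": 0,"az": 0,"gripper": 0},
  {"tx": 0.1,"ty": 0.5,"tz": 0.3,"ax": -0.025,"ay": 0.00625,"az": 0,"gripper": 0},
  {"tx": 0.1,"ty": 0.7,"tz": 0.2,"ax": -0.05,"ay": 0.0125,"az": 0,"gripper": 0},
  {"tx": 0.1,"ty": 0.9,"tz": 0.1,"ax": -0.08,"ay": 0.02,"az": 0,"gripper": 0},
  {"tx": 0,"ty": 1,"tz": 0,"ax": -0.1082,"ay": 0.0269,"az": 0,"gripper": 0},
  {"tx": 0,"ty": 1,"tz": 0,"ax": -0.1082,"ay": 0.0269,"az": 0,"gripper": 0},
  {"tx": 0,"ty": 1,"tz": 0,"ax": -0.1082,"ay": 0.0269,"az": 0,"gripper": 0},
])

```text
clock: 14.22
tool_pos: [0.5369, 0.3052, 0.2198]
tcp_rot: [-0.0, 0.788, 0.616, 0.0]
wrist_force: [0.3, -0.5, 0.1]
opening: 0.0131
grasp_force: 108.1
```

Request:
play_rows([
  {"tx": -0.06,"ty": 0.15,"tz": -0.2,"ax": 0,"ay": 0,"az": 0.02,"gripper": 0},
  {"tx": -0.16,"ty": 0.39,"tz": -0.4,"ax": 0,"ay": 0,"az": 0.0448,"gripper": 0},
  {"tx": -0.16,"ty": 0.39,"tz": -0.6,"ax": 0,"ay": 0,"az": 0.0448,"gripper": 0},
  {"tx": -0.16,"ty": 0.39,"tz": -0.8,"ax": 0,"ay": 0,"az": 0.0448,"gripper": 0},
  {"tx": -0.16,"ty": 0.39,"tz": -0.95,"ax": 0,"ay": 0,"az": 0.0448,"gripper": 0},
  {"tx": -0.16,"ty": 0.39,"tz": -0.95,"ax": 0,"ay": 0,"az": 0.0448,"gripper": 0},
])

```text
clock: 14.98
tool_pos: [0.5049, 0.3799, 0.0292]
tcp_rot: [-0.0, 0.695, 0.719, -0.001]
wrist_force: [0.6, 0.0, 0.2]
opening: 0.0136
grasp_force: 108.1
```

Request:
play_rows([
  {"tx": 0,"ty": 0,"tz": -0.05,"ax": 0,"ay": 0,"az": 0,"gripper": 0},
  {"tx": 0,"ty": 0,"tz": -0.1,"ax": 0,"ay": 0,"az": 0,"gripper": 0},
  {"tx": 0,"ty": 0,"tz": -0.1,"ax": 0,"ay": 0,"az": 0,"gripper": 0},
  {"tx": 0,"ty": 0,"tz": -0.1,"ax": 0,"ay": 0,"az": 0,"gripper": 0.3},
  {"tx": 0,"ty": 0,"tz": -0.1,"ax": 0,"ay": 0,"az": 0,"gripper": 0.5},
  {"tx": 0,"ty": 0,"tz": -0.1,"ax": 0,"ay": 0,"az": 0,"gripper": 0.5},
  {"tx": 0,"ty": 0,"tz": -0.1,"ax": 0,"ay": 0,"az": 0,"gripper": 0.5},
  {"tx": 0,"ty": 0,"tz": 0.2,"ax": 0,"ay": 0,"az": 0,"gripper": 0.5},
  {"tx": 0,"ty": 0,"tz": 0.5,"ax": 0,"ay": 0,"az": 0,"gripper": 0.3},
  {"tx": 0,"ty": 0,"tz": 0.8,"ax": 0,"ay": 0,"az": 0,"gripper": 0},
  {"tx": 0,"ty": 0,"tz": 0.9,"ax": 0,"ay": 0,"az": 0,"gripper": 0},
  {"tx": 0,"ty": 0,"tz": 0.9,"ax": 0,"ay": 0,"az": 0,"gripper": 0},
], grip_force=60)

```text
clock: 16.48
tool_pos: [0.5058, 0.383, 0.2119]
tcp_rot: [0.0, 0.694, 0.72, 0.002]
wrist_force: [0.4, 0.4, -0.7]
opening: -0.0002
grasp_force: 0.0
```

```bash
python3 - <<'E'
from cover import *
o=get_obs();print(o['tool_pos'],o['tcp_rot'],o['opening'],o['joint_positions'])
print(est('scene'),est('side'))
m=camera_model('wrist');snapshot('wrist')
for r in silhouettes('wrist','blade'):
    if r['score']>.3:
        ys,xs=np.nonzero(r['pixels']);print(r['score'],ray('wrist',(xs[ys.argmin()],ys.min()),.018,m),ray('wrist',(xs[ys.argmax()],ys.max()),.018,m))
E
```

```text
[0.50575233 0.38297335 0.21185039] [2.34108249e-04 6.93937110e-01 7.20033542e-01 1.71167340e-03] -0.00018225030520685972 [6.48082277e-01 4.32701093e-01 2.24847894e-01 1.35948859e+00
 6.85529751e-05 2.18197064e+00]
('scene', 0.74, 'cover', np.float64(0.7), 'iou', np.float64(0.983)) ('side', 0.67, 'cover', np.float64(0.64), 'iou', np.float64(0.954))
0.73 [0.49657903 0.4607734  0.018     ] [0.50095977 0.30383782 0.018     ]
0.55 [0.27462284 0.47796419 0.018     ] [0.21048257 0.32386072 0.018     ]
```

```bash
python3 - <<'E'
from hinge import *
p0=world(-.12,-.078,.13);print(p0)
for t in np.arange(.7,1.91,.1):
    p=world(.058-.157*np.cos(t)-.008*np.sin(t)-.011,-.078,.03+.157*np.sin(t));print(t.round(1),((p-p0)/.2).round(3).tolist())
E
```

```text
[0.45532829 0.09659875 0.13      ]
0.7 [-0.05, -0.203, 0.006]
0.8 [-0.063, -0.252, 0.063]
0.9 [-0.076, -0.306, 0.115]
1.0 [-0.091, -0.366, 0.161]
1.1 [-0.107, -0.43, 0.2]
1.2 [-0.124, -0.498, 0.232]
1.3 [-0.142, -0.569, 0.256]
1.4 [-0.16, -0.643, 0.274]
1.5 [-0.179, -0.718, 0.283]
1.6 [-0.198, -0.794, 0.285]
1.7 [-0.217, -0.87, 0.278]
1.8 [-0.236, -0.945, 0.264]
1.9 [-0.254, -1.02, 0.243]
```

Request:
play_rows([
  {"tx": -0.08,"ty": -0.3,"tz": 0,"ax": 0,"ay": 0,"az": -0.015,"gripper": 0},
  {"tx": -0.16,"ty": -0.6,"tz": 0,"ax": 0,"ay": 0,"az": -0.03,"gripper": 0},
  {"tx": -0.25,"ty": -0.9,"tz": -0.1,"ax": 0,"ay": 0,"az": -0.0448,"gripper": 0},
  {"tx": -0.25,"ty": -1,"tz": -0.2,"ax": 0,"ay": 0,"az": -0.0448,"gripper": 0},
  {"tx": -0.25,"ty": -1,"tz": -0.4,"ax": 0,"ay": 0,"az": -0.0448,"gripper": 0},
  {"tx": -0.25,"ty": -1,"tz": -0.4,"ax": 0,"ay": 0,"az": -0.0448,"gripper": 0},
])

```text
clock: 17.52
tool_pos: [0.453, 0.1813, 0.1278]
tcp_rot: [-0.001, 0.788, 0.615, -0.003]
wrist_force: [-0.3, 0.1, 1.4]
opening: 0.0002
grasp_force: 0.0
```

Approach the starting point, then push along the lip arc.

Request:
play_rows([
  {"tx": 0.012,"ty": -0.2,"tz": 0.011,"ax": 0,"ay": 0,"az": 0,"gripper": 0},
  {"tx": 0.012,"ty": -0.424,"tz": 0.011,"ax": 0,"ay": 0,"az": 0,"gripper": 0},
  {"tx": 0.012,"ty": -0.424,"tz": 0.011,"ax": 0,"ay": 0,"az": 0,"gripper": 0},
  {"tx": 0.012,"ty": -0.424,"tz": 0.011,"ax": 0,"ay": 0,"az": 0,"gripper": 0},
])

```text
clock: 18.02
tool_pos: [0.4581, 0.0981, 0.1332]
tcp_rot: [0.0, 0.788, 0.615, 0.001]
wrist_force: [-0.1, -0.1, 0.3]
opening: -0.0002
grasp_force: 0.0
```

Request:
play_rows([
  {"tx": -0.025,"ty": -0.1,"tz": 0,"ax": 0,"ay": 0,"az": 0,"gripper": 0},
  {"tx": -0.04,"ty": -0.16,"tz": 0,"ax": 0,"ay": 0,"az": 0,"gripper": 0},
  {"tx": -0.05,"ty": -0.203,"tz": 0.006,"ax": 0,"ay": 0,"az": 0,"gripper": 0},
  {"tx": -0.063,"ty": -0.252,"tz": 0.063,"ax": 0,"ay": 0,"az": 0,"gripper": 0},
  {"tx": -0.076,"ty": -0.306,"tz": 0.115,"ax": 0,"ay": 0,"az": 0,"gripper": 0},
  {"tx": -0.091,"ty": -0.366,"tz": 0.161,"ax": 0,"ay": 0,"az": 0,"gripper": 0},
  {"tx": -0.107,"ty": -0.43,"tz": 0.2,"ax": 0,"ay": 0,"az": 0,"gripper": 0},
  {"tx": -0.107,"ty": -0.43,"tz": 0.2,"ax": 0,"ay": 0,"az": 0,"gripper": 0},
])

```text
clock: 19.02
tool_pos: [0.4365, 0.0107, 0.1735]
tcp_rot: [0.001, 0.789, 0.615, 0.001]
wrist_force: [0.3, 0.4, -0.2]
opening: 0.0
grasp_force: 0.0
```

```bash
python3 - <<'E'
from cover import *
o=get_obs();print(jig(o['tool_pos']),o['wrist_force'])
print(est('scene'),est('side'))
E
```

```text
[-0.03210774 -0.07547725  0.173509  ] [ 0.28540138  0.44490294 -0.19206878]
('scene', 0.58, 'cover', np.float64(1.06), 'iou', np.float64(0.947)) ('side', 0.71, 'cover', np.float64(1.14), 'iou', np.float64(0.966))
```

Request:
play_rows([
  {"tx": -0.017,"ty": -0.068,"tz": 0.032,"ax": 0,"ay": 0,"az": 0,"gripper": 0},
  {"tx": -0.035,"ty": -0.139,"tz": 0.056,"ax": 0,"ay": 0,"az": 0,"gripper": 0},
  {"tx": -0.053,"ty": -0.213,"tz": 0.074,"ax": 0,"ay": 0,"az": 0,"gripper": 0},
  {"tx": -0.072,"ty": -0.288,"tz": 0.083,"ax": 0,"ay": 0,"az": 0,"gripper": 0},
  {"tx": -0.091,"ty": -0.364,"tz": 0.085,"ax": 0,"ay": 0,"az": 0,"gripper": 0},
  {"tx": -0.11,"ty": -0.44,"tz": 0.08,"ax": 0,"ay": 0,"az": 0,"gripper": 0},
  {"tx": -0.129,"ty": -0.515,"tz": 0.065,"ax": 0,"ay": 0,"az": 0,"gripper": 0},
  {"tx": -0.138,"ty": -0.55,"tz": 0.06,"ax": 0,"ay": 0,"az": 0,"gripper": 0},
  {"tx": -0.138,"ty": -0.55,"tz": 0.06,"ax": 0,"ay": 0,"az": 0,"gripper": 0},
  {"tx": -0.1,"ty": -0.4,"tz": 0.3,"ax": 0,"ay": 0,"az": 0,"gripper": 0},
  {"tx": -0.1,"ty": -0.4,"tz": 0.6,"ax": 0,"ay": 0,"az": 0,"gripper": 0},
  {"tx": -0.1,"ty": -0.4,"tz": 0.9,"ax": 0,"ay": 0,"az": 0,"gripper": 0},
  {"tx": -0.1,"ty": -0.4,"tz": 1,"ax": 0,"ay": 0,"az": 0,"gripper": 0.7},
  {"tx": -0.1,"ty": -0.4,"tz": 1,"ax": 0,"ay": 0,"az": 0,"gripper": 0.7},
])

```text
clock: 20.98
tool_pos: [0.4167, -0.0682, 0.3732]
tcp_rot: [0.001, 0.788, 0.616, 0.001]
wrist_force: [0.1, 0.1, -0.1]
opening: 0.036
grasp_force: 0.0
```

```bash
python3 - <<'E'
from cover import *
o=get_obs();print(o['tool_pos'],jig(o['tool_pos']),o['joint_positions'])
print(est('scene'),est('side'))
m={n:camera_model(n) for n in ('scene','side')}
for n in m:
    for r in silhouettes(n,'slug1'):
        if r['score']>.3:
            ys,xs=np.nonzero(r['pixels']);print(n,round(r['score'],2),np.round(r['location']),ray(n,(xs.mean(),ys.mean()),.02).round(4))
E
```

```text
[ 0.4166734  -0.06820835  0.37323518] [ 0.04926342 -0.07566034  0.37323518] [-1.62062324e-01  4.83241164e-02  1.16677769e-01  1.63690232e+00
 -2.69657504e-04  1.65273937e+00]
('scene', 0.58, 'cover', np.float64(1.84), 'iou', np.float64(0.761)) ('side', 0.71, 'cover', np.float64(0.92), 'iou', np.float64(0.019))
scene 0.63 [259. 342.] [ 0.6899 -0.264   0.02  ]
scene 0.52 [188. 310.] [ 0.5044 -0.3926  0.02  ]
scene 0.51 [405. 210.] [0.5092 0.3629 0.02  ]
scene 0.49 [229. 309.] [ 0.5526 -0.2896  0.02  ]
side 0.85 [412. 324.] [ 0.5538 -0.2905  0.02  ]
side 0.77 [430. 367.] [ 0.5056 -0.3919  0.02  ]
side 0.38 [349. 249.] [0.6042 0.0057 0.02  ]
side 0.38 [383. 403.] [ 0.3814 -0.4003  0.02  ]
```

Request:
play_rows([
  {"tx": 0.15,"ty": -0.25,"tz": 0,"ax": 0,"ay": 0,"az": 0,"gripper": 0.8},
  {"tx": 0.3,"ty": -0.5,"tz": 0,"ax": 0,"ay": 0,"az": 0,"gripper": 0.8},
  {"tx": 0.5,"ty": -0.75,"tz": -0.15,"ax": 0,"ay": 0,"az": 0,"gripper": 0.8},
  {"tx": 0.5,"ty": -0.95,"tz": -0.35,"ax": 0,"ay": 0,"az": 0,"gripper": 0.8},
  {"tx": 0.5,"ty": -0.95,"tz": -0.35,"ax": 0,"ay": 0,"az": 0,"gripper": 0.8},
  {"tx": 0.5,"ty": -0.95,"tz": -0.35,"ax": 0,"ay": 0,"az": 0,"gripper": 0.8},
])

```text
clock: 22.02
tool_pos: [0.5157, -0.2581, 0.3021]
tcp_rot: [-0.001, 0.788, 0.615, -0.0]
wrist_force: [0.3, 0.4, 0.0]
opening: 0.0686
grasp_force: 0.0
```

```bash
cat > slug.py <<'E'
from hinge import *
from scipy.optimize import minimize
def fits(n='wrist',minscore=.3,z0=0.,m=None):
    m=m or camera_model(n); out=[]
    th=np.linspace(0,2*np.pi,24)
    for r in silhouettes(n,'slug1'):
        if r['score']<minscore: continue
        mask=r['pixels'];ys,xs=np.nonzero(mask)
        def f(p):
            P=np.array([proj(n,[p[0]+.015*np.cos(t),p[1]+.015*np.sin(t),z],m) for t in th for z in (z0,z0+.04)],np.float32)
            im=np.zeros(mask.shape,np.uint8);cv2.fillConvexPoly(im,np.round(cv2.convexHull(P)*16).astype(np.int32),1,cv2.LINE_AA,4);im=im>0
            return -(im&mask).sum()/(im|mask).sum()
        g=ray(n,(xs.mean(),ys.mean()),z0+.02,m)[:2]
        s=minimize(f,g,method='Nelder-Mead',options=dict(initial_simplex=[g,g+[.01,0],g+[0,.01]],xatol=1e-5,fatol=1e-5))
        out.append((round(r['score'],2),s.x.round(4).tolist(),round(-s.fun,3)))
    return out
E
python3 - <<'E'
from slug import *
o=get_obs();print(o['tool_pos'],o['joint_positions'],o['opening'])
m=camera_model('wrist');snap('wrist','w5.png')
for x in fits(m=m):print(x)
E
```

```text
[ 0.51568328 -0.25814329  0.30213659] [-4.64246110e-01  3.20565026e-01  2.81218812e-01  1.53269559e+00
  2.45587652e-04  1.35178780e+00] 0.06861157173654951
(0.88, [0.553, -0.2882], np.float64(0.926))
(0.72, [0.5042, -0.39], np.float64(0.951))
```

View pics/w5.png

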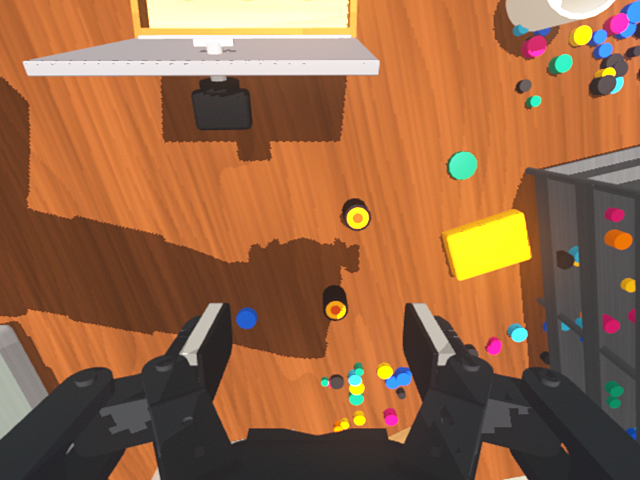

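The wrist view shows the slugs at (357,216) and (336,302), with no third one. The cover stands open at the top of the picture, with the knob at (222,108). I'll turn 90° and grasp slug A.

Request:
play_rows([
  {"tx": 0.1,"ty": -0.05,"tz": -0.1,"ax": 0,"ay": 0,"az": 0.03,"gripper": 0.7},
  {"tx": 0.187,"ty": -0.15,"tz": -0.2,"ax": 0,"ay": 0,"az": 0.06,"gripper": 0.7},
  {"tx": 0.187,"ty": -0.15,"tz": -0.3,"ax": 0,"ay": 0,"az": 0.09,"gripper": 0.7},
  {"tx": 0.187,"ty": -0.15,"tz": -0.4,"ax": 0,"ay": 0,"az": 0.12,"gripper": 0.7},
  {"tx": 0.187,"ty": -0.15,"tz": -0.5,"ax": 0,"ay": 0,"az": 0.15,"gripper": 0.7},
  {"tx": 0.187,"ty": -0.15,"tz": -0.6,"ax": 0,"ay": 0,"az": 0.18,"gripper": 0.7},
  {"tx": 0.187,"ty": -0.15,"tz": -0.7,"ax": 0,"ay": 0,"az": 0.21,"gripper": 0.7},
  {"tx": 0.187,"ty": -0.15,"tz": -0.8,"ax": 0,"ay": 0,"az": 0.24,"gripper": 0.7},
  {"tx": 0.187,"ty": -0.15,"tz": -0.85,"ax": 0,"ay": 0,"az": 0.25,"gripper": 0.7},
  {"tx": 0.187,"ty": -0.15,"tz": -0.85,"ax": 0,"ay": 0,"az": 0.25,"gripper": 0.7},
  {"tx": 0.187,"ty": -0.15,"tz": -0.85,"ax": 0,"ay": 0,"az": 0.25,"gripper": 0.7},
])

```text
clock: 23.5
tool_pos: [0.5541, -0.2881, 0.1337]
tcp_rot: [0.001, 0.122, 0.992, -0.0]
wrist_force: [0.4, 0.2, -0.2]
opening: 0.0594
grasp_force: 0.0
```

```bash
python3 - <<'E'
from slug import *
o=get_obs();print(o['tool_pos'],o['tcp_rot'],o['joint_positions'],o['opening'])
m=camera_model('wrist');snap('wrist','w6.png')
for x in fits(m=m):print(x)
snapshot('side');print(fits('side'))
E
```

```text
[ 0.55412522 -0.28805155  0.13371975] [ 9.44735871e-04  1.22440571e-01  9.92475320e-01 -3.91095200e-04] [-4.79350318e-01  4.49925372e-01  5.00463978e-02  1.16887369e+00
 -7.33827033e-05 -2.33853094e-01] 0.059409662244217294
(0.95, [0.5526, -0.2879], np.float64(0.927))
(0.93, [0.504, -0.3893], np.float64(0.93))
[(0.89, [0.5555, -0.2899], np.float64(0.785)), (0.64, [0.5056, -0.3917], np.float64(0.906))]
```

Request:
play_rows([
  {"tx": -0.005,"ty": 0,"tz": -0.25,"ax": 0,"ay": 0,"az": 0,"gripper": 0.7},
  {"tx": -0.005,"ty": 0,"tz": -0.45,"ax": 0,"ay": 0,"az": 0,"gripper": 0.7},
  {"tx": -0.005,"ty": 0,"tz": -0.543,"ax": 0,"ay": 0,"az": 0,"gripper": 0.7},
  {"tx": -0.005,"ty": 0,"tz": -0.543,"ax": 0,"ay": 0,"az": 0,"gripper": 0.7},
  {"tx": -0.005,"ty": 0,"tz": -0.543,"ax": 0,"ay": 0,"az": 0,"gripper": 0.2},
  {"tx": -0.005,"ty": 0,"tz": -0.543,"ax": 0,"ay": 0,"az": 0,"gripper": 0.2},
  {"tx": -0.005,"ty": 0,"tz": -0.543,"ax": 0,"ay": 0,"az": 0,"gripper": 0.2},
  {"tx": -0.005,"ty": 0,"tz": -0.543,"ax": 0,"ay": 0,"az": 0,"gripper": 0.2},
  {"tx": -0.005,"ty": 0,"tz": -0.543,"ax": 0,"ay": 0,"az": 0,"gripper": 0.2},
], grip_force=50)

```text
clock: 24.82
tool_pos: [0.5533, -0.2888, 0.0253]
tcp_rot: [0.001, 0.122, 0.993, -0.001]
wrist_force: [-0.4, 0.1, 6.6]
opening: 0.0278
grasp_force: 49.3
```

Request:
play_rows([
  {"tx": 0,"ty": 0,"tz": 0.3,"ax": 0,"ay": 0,"az": 0,"gripper": 0.2},
  {"tx": 0,"ty": 0,"tz": 0.6,"ax": 0,"ay": 0,"az": 0,"gripper": 0.2},
  {"tx": 0,"ty": 0,"tz": 0.9,"ax": 0,"ay": 0,"az": 0,"gripper": 0.2},
  {"tx": 0,"ty": 0,"tz": 1,"ax": 0,"ay": 0,"az": 0,"gripper": 0.2},
  {"tx": 0,"ty": 0,"tz": 1,"ax": 0,"ay": 0,"az": 0,"gripper": 0.2},
])

```text
clock: 25.45
tool_pos: [0.5533, -0.2888, 0.2259]
tcp_rot: [0.002, 0.122, 0.993, -0.001]
wrist_force: [0.2, -0.1, -1.1]
opening: 0.0277
grasp_force: 49.7
```

Request:
play_rows([
  {"tx": 0,"ty": 0,"tz": 0.3,"ax": 0,"ay": 0,"az": 0,"gripper": 0.2},
  {"tx": 0,"ty": 0,"tz": 0.5,"ax": 0,"ay": 0,"az": 0,"gripper": 0.2},
  {"tx": 0.1,"ty": 0.25,"tz": 0.55,"ax": 0,"ay": 0,"az": 0,"gripper": 0.2},
  {"tx": 0.2,"ty": 0.5,"tz": 0.55,"ax": 0,"ay": 0,"az": 0,"gripper": 0.2},
  {"tx": 0.22,"ty": 0.75,"tz": 0.55,"ax": 0,"ay": 0,"az": 0,"gripper": 0.2},
  {"tx": 0.22,"ty": 1,"tz": 0.55,"ax": 0,"ay": 0,"az": 0,"gripper": 0.2},
  {"tx": 0.22,"ty": 1,"tz": 0.55,"ax": 0,"ay": 0,"az": 0,"gripper": 0.2},
])

```text
clock: 26.32
tool_pos: [0.5961, -0.0851, 0.3321]
tcp_rot: [-0.001, 0.12, 0.993, 0.0]
wrist_force: [-0.6, -0.5, -0.3]
opening: 0.0279
grasp_force: 49.7
```

Request:
play_rows([
  {"tx": 0,"ty": 0.1,"tz": -0.2,"ax": 0,"ay": 0,"az": 0,"gripper": 0.2},
  {"tx": 0,"ty": 0.1,"tz": -0.5,"ax": 0,"ay": 0,"az": 0,"gripper": 0.2},
  {"tx": 0,"ty": 0.1,"tz": -0.65,"ax": 0,"ay": 0,"az": 0,"gripper": 0.2},
  {"tx": 0,"ty": 0.1,"tz": -0.65,"ax": 0,"ay": 0,"az": 0,"gripper": 0.2},
  {"tx": 0,"ty": 0.1,"tz": -0.65,"ax": 0,"ay": 0,"az": 0,"gripper": 0.2},
])

```text
clock: 26.95
tool_pos: [0.5969, -0.0689, 0.2046]
tcp_rot: [0.0, 0.122, 0.992, -0.0]
wrist_force: [0.7, 0.5, -0.5]
opening: 0.0278
grasp_force: 49.7
```

```bash
python3 - <<'E'
from slug import *
import json
o=get_obs();print(o['tool_pos'],jig(o['tool_pos']),o['opening'])
m=camera_model('wrist');snap('wrist','w7.png');json.dump({k:np.array(q).tolist() for k,q in m.items()},open('w7.json','w'))
for y in (-.056,0,.056): print(proj('wrist',world(.005,y,.038),m).round(1))
for r in silhouettes('wrist','slug1'): print(r['score'],r['location'])
p=o['tool_pos'];print('held top pred',proj('wrist',[p[0]-.0007,p[1],p[2]+.0147],m).round(1))
E
```

```text
[ 0.59691106 -0.06892591  0.20456234] [0.00638116 0.0994032  0.20456234] 0.027791831345693904
[317.8   7.8]
[317.7  92. ]
[317.7 167.1]
0.9 [317.5, 317.0]
0.31 [630.8, 253.4]
held top pred [314.7 332. ]
```

View pics/w7.png

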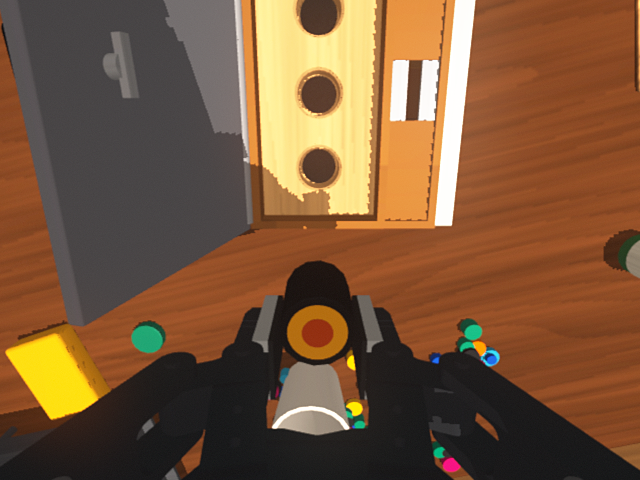

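The wells appear at about (319,92) and (319,166), close to the predictions of (318,92) and (318,167). The held slug's top is at (317,332). I'll refine this.

```bash
python3 - <<'E'
from slug import *
import json
m={k:np.array(q) for k,q in json.load(open('w7.json')).items()}
im=cv2.imread('pics/w7.png');hsv=cv2.cvtColor(im,cv2.COLOR_BGR2HSV)
for y in (0,.056):
    c=proj('w',world(.005,y,.038),m);x0,y0=int(c[0])-32,int(c[1])-32
    roi=hsv[y0:y0+64,x0:x0+64,2]
    for T in (70,90,110):
        k=(roi<T).astype(np.uint8);cc=max(cv2.findContours(k,0,2)[0],key=cv2.contourArea);e=cv2.fitEllipse(cv2.convexHull(cc))
        p=ray('w',(e[0][0]+x0,e[0][1]+y0),.038,m);print(y,T,np.round(e[0],1)+[x0,y0],np.round(e[1],1),jig(p).round(4))
# yellow/brown core of held slug
core=cv2.inRange(hsv,(0,120,120),(25,255,255));core[:295]=0;core[370:]=0;core[:,:280]=0;core[:,355:]=0
cc=max(cv2.findContours(core,0,2)[0],key=cv2.contourArea);e=cv2.fitEllipse(cv2.convexHull(cc));print('core',e)
p=np.array([.59691106,-.06892591,.20456234])
print((jig(ray('w',e[0],p[2]+.0147,m))-jig(p)).round(4))
E
```

```text
Traceback (most recent call last):
ValueError: max() iterable argument is empty
```

```bash
python3 - <<'E'
from slug import *
import json
m={k:np.array(q) for k,q in json.load(open('w7.json')).items()}
im=cv2.imread('pics/w7.png');hsv=cv2.cvtColor(im,cv2.COLOR_BGR2HSV)
for y in (0,.056):
    c=proj('w',world(.005,y,.038),m);x0,y0=int(c[0])-27,int(c[1])-27
    roi=im[y0:y0+54,x0:x0+54,1]
    for T in (90,110,130):
        k=(roi<T).astype(np.uint8);cc=max(cv2.findContours(k,0,2)[0],key=cv2.contourArea);e=cv2.fitEllipse(cv2.convexHull(cc))
        p=ray('w',(e[0][0]+x0,e[0][1]+y0),.038,m);print(y,T,np.round(e[0],1)+[x0,y0],np.round(e[1],1),jig(p).round(4))
core=cv2.inRange(hsv,(0,120,120),(25,255,255));core[:295]=0;core[370:]=0;core[:,:280]=0;core[:,355:]=0
cc=max(cv2.findContours(core,0,2)[0],key=cv2.contourArea);e=cv2.fitEllipse(cv2.convexHull(cc));print('core',e)
p=np.array([.59691106,-.06892591,.20456234])
print((jig(ray('w',e[0],p[2]+.0147,m))-jig(p)).round(4))
E
```

```text
0 90 [318.4  94.1] [34.7 37.1] [0.0045 0.0015 0.038 ]
0 110 [319.8  92.1] [38.1 42.4] [0.0034 0.     0.038 ]
0 130 [318.9  92. ] [41.4 44.1] [ 0.0041 -0.      0.038 ]
0.056 90 [318.5 165.7] [32.7 34. ] [0.0044 0.0548 0.038 ]
0.056 110 [319.3 167.8] [36.7 39. ] [0.0037 0.0565 0.038 ]
0.056 130 [318.7 167.7] [39.2 39.9] [0.0042 0.0564 0.038 ]
core ((317.1064147949219, 331.9002685546875), (53.97330093383789, 60.81561279296875), 89.1752700805664)
[-0.0008 -0.0007  0.0147]
```

Request:
play_rows([
  {"tx": -0.1,"ty": 0.03,"tz": -0.1,"ax": 0,"ay": 0,"az": 0,"gripper": 0.2},
  {"tx": -0.205,"ty": 0.058,"tz": -0.3,"ax": 0,"ay": 0,"az": 0,"gripper": 0.2},
  {"tx": -0.205,"ty": 0.058,"tz": -0.5,"ax": 0,"ay": 0,"az": 0,"gripper": 0.2},
  {"tx": -0.205,"ty": 0.058,"tz": -0.62,"ax": 0,"ay": 0,"az": 0,"gripper": 0.2},
  {"tx": -0.205,"ty": 0.058,"tz": -0.62,"ax": 0,"ay": 0,"az": 0,"gripper": 0.2},
  {"tx": -0.205,"ty": 0.058,"tz": -0.62,"ax": 0,"ay": 0,"az": 0,"gripper": 0.2},
  {"tx": -0.205,"ty": 0.058,"tz": -0.62,"ax": 0,"ay": 0,"az": 0,"gripper": 0.2},
])

```text
clock: 27.92
tool_pos: [0.5566, -0.0569, 0.0812]
tcp_rot: [0.001, 0.122, 0.993, -0.0]
wrist_force: [-0.1, -0.0, -0.4]
opening: 0.0278
grasp_force: 49.7
```

```bash
python3 - <<'E'
from hinge import *
o=get_obs();p=o['tool_pos'];print(p,jig(p),((world(.005,.0568,.0495)-p)/.2).round(4))
E
```

```text
[ 0.55657447 -0.05690847  0.08123818] [0.00447301 0.05735777 0.08123818] [-0.0033 -0.0019 -0.1587]
```

Request:
play_rows([
  {"tx": -0.003,"ty": -0.002,"tz": -0.06,"ax": 0,"ay": 0,"az": 0,"gripper": 0.2},
  {"tx": -0.003,"ty": -0.002,"tz": -0.09,"ax": 0,"ay": 0,"az": 0,"gripper": 0.2},
  {"tx": -0.003,"ty": -0.002,"tz": -0.11,"ax": 0,"ay": 0,"az": 0,"gripper": 0.2},
  {"tx": -0.003,"ty": -0.002,"tz": -0.13,"ax": 0,"ay": 0,"az": 0,"gripper": 0.2},
  {"tx": -0.003,"ty": -0.002,"tz": -0.15,"ax": 0,"ay": 0,"az": 0,"gripper": 0.2},
  {"tx": -0.003,"ty": -0.002,"tz": -0.15,"ax": 0,"ay": 0,"az": 0,"gripper": 0.2},
])

```text
clock: 28.68
tool_pos: [0.5548, -0.0572, 0.0494]
tcp_rot: [-0.0, 0.122, 0.993, -0.0]
wrist_force: [1.7, -0.3, -1.5]
opening: 0.0275
grasp_force: 49.8
```

Request:
play_rows([
  {"tx": 0,"ty": 0,"tz": -0.015,"ax": 0,"ay": 0,"az": 0,"gripper": 0.2},
  {"tx": 0,"ty": 0,"tz": -0.03,"ax": 0,"ay": 0,"az": 0,"gripper": 0.2},
  {"tx": 0,"ty": 0,"tz": -0.038,"ax": 0,"ay": 0,"az": 0,"gripper": 0.2},
  {"tx": 0,"ty": 0,"tz": -0.038,"ax": 0,"ay": 0,"az": 0,"gripper": 0.2},
  {"tx": 0,"ty": 0,"tz": -0.038,"ax": 0,"ay": 0,"az": 0,"gripper": 0.2},
])

```text
clock: 29.3
tool_pos: [0.5551, -0.0572, 0.0422]
tcp_rot: [0.0, 0.122, 0.993, -0.0]
wrist_force: [0.9, -1.1, 3.7]
opening: 0.0278
grasp_force: 50.5
```

Request:
play_rows([
  {"tx": 0,"ty": 0,"tz": 0,"ax": 0,"ay": 0,"az": 0,"gripper": 0.45},
  {"tx": 0,"ty": 0,"tz": 0,"ax": 0,"ay": 0,"az": 0,"gripper": 0.5},
  {"tx": 0,"ty": 0,"tz": 0,"ax": 0,"ay": 0,"az": 0,"gripper": 0.5},
  {"tx": 0,"ty": 0,"tz": 0.2,"ax": 0,"ay": 0,"az": 0,"gripper": 0.5},
  {"tx": 0,"ty": 0,"tz": 0.25,"ax": 0,"ay": 0,"az": 0,"gripper": 0},
  {"tx": 0,"ty": 0,"tz": 0.25,"ax": 0,"ay": 0,"az": 0,"gripper": 0},
  {"tx": 0,"ty": 0,"tz": 0.25,"ax": 0,"ay": 0,"az": 0,"gripper": 0},
  {"tx": 0,"ty": 0,"tz": 0.25,"ax": 0,"ay": 0,"az": 0,"gripper": 0},
  {"tx": 0,"ty": 0,"tz": 0.15,"ax": 0,"ay": 0,"az": 0,"gripper": 0},
  {"tx": 0,"ty": 0,"tz": 0.1,"ax": 0,"ay": 0,"az": 0,"gripper": 0},
  {"tx": 0,"ty": 0,"tz": 0.08,"ax": 0,"ay": 0,"az": 0,"gripper": 0},
  {"tx": 0,"ty": 0,"tz": 0.07,"ax": 0,"ay": 0,"az": 0,"gripper": 0},
  {"tx": 0,"ty": 0,"tz": 0.065,"ax": 0,"ay": 0,"az": 0,"gripper": 0},
  {"tx": 0,"ty": 0,"tz": 0.065,"ax": 0,"ay": 0,"az": 0,"gripper": 0},
])

```text
clock: 31.05
tool_pos: [0.555, -0.0571, 0.0569]
tcp_rot: [0.001, 0.122, 0.993, -0.0]
wrist_force: [-5.3, 0.7, 16.4]
opening: 0.0004
grasp_force: 8.1
```

Request:
play_rows([
  {"tx": 0,"ty": 0,"tz": 0.3,"ax": 0,"ay": 0,"az": 0,"gripper": 0},
  {"tx": 0,"ty": 0,"tz": 0.6,"ax": 0,"ay": 0,"az": 0,"gripper": 0},
  {"tx": 0,"ty": 0,"tz": 0.9,"ax": 0,"ay": 0,"az": 0,"gripper": 0},
  {"tx": 0,"ty": 0,"tz": 1,"ax": 0,"ay": 0,"az": 0,"gripper": 0},
  {"tx": 0,"ty": -0.2,"tz": 1,"ax": 0,"ay": 0,"az": 0,"gripper": 0},
  {"tx": 0,"ty": -0.5,"tz": 1,"ax": 0,"ay": 0,"az": 0,"gripper": 0},
  {"tx": -0.15,"ty": -0.8,"tz": 1,"ax": 0,"ay": 0,"az": 0,"gripper": 0.3},
  {"tx": -0.255,"ty": -1,"tz": 1,"ax": 0,"ay": 0,"az": 0,"gripper": 0.7},
])

```text
clock: 32.05
tool_pos: [0.5029, -0.2592, 0.2553]
tcp_rot: [0.0, 0.122, 0.992, -0.0]
wrist_force: [0.6, -0.6, 0.0]
opening: 0.0357
grasp_force: 0.0
```

Request:
play_rows([
  {"tx": 0,"ty": -0.3,"tz": -0.1,"ax": 0,"ay": 0,"az": 0,"gripper": 0.7},
  {"tx": 0,"ty": -0.5,"tz": -0.3,"ax": 0,"ay": 0,"az": 0,"gripper": 0.7},
  {"tx": 0,"ty": -0.66,"tz": -0.6,"ax": 0,"ay": 0,"az": 0,"gripper": 0.7},
  {"tx": 0,"ty": -0.66,"tz": -0.6,"ax": 0,"ay": 0,"az": 0,"gripper": 0.7},
  {"tx": 0,"ty": -0.66,"tz": -0.6,"ax": 0,"ay": 0,"az": 0,"gripper": 0.7},
])

```text
clock: 32.67
tool_pos: [0.504, -0.389, 0.1357]
tcp_rot: [0.0, 0.122, 0.993, 0.0]
wrist_force: [-0.2, 0.4, 0.7]
opening: 0.0598
grasp_force: 0.0
```

```bash
python3 - <<'E'
from slug import *
o=get_obs();print(o['tool_pos'],o['tcp_rot'],o['opening'])
m=camera_model('wrist');snapshot('wrist')
for x in fits(m=m):print(x)
snapshot('side');print(fits('side'))
E
```

```text
[ 0.50396458 -0.38898934  0.13573557] [2.24196114e-05 1.22111746e-01 9.92516355e-01 7.57029839e-05] 0.059826696200810756
(0.56, [0.5037, -0.3893], np.float64(0.97))
[(0.74, [0.5055, -0.3917], np.float64(0.911)), (0.4, [0.5481, -0.0073], np.float64(0.039))]
```

Request:
play_rows([
  {"tx": -0.002,"ty": 0,"tz": -0.25,"ax": 0,"ay": 0,"az": 0,"gripper": 0.7},
  {"tx": -0.002,"ty": 0,"tz": -0.45,"ax": 0,"ay": 0,"az": 0,"gripper": 0.7},
  {"tx": -0.002,"ty": 0,"tz": -0.55,"ax": 0,"ay": 0,"az": 0,"gripper": 0.7},
  {"tx": -0.002,"ty": 0,"tz": -0.55,"ax": 0,"ay": 0,"az": 0,"gripper": 0.7},
  {"tx": -0.002,"ty": 0,"tz": -0.55,"ax": 0,"ay": 0,"az": 0,"gripper": 0.2},
  {"tx": -0.002,"ty": 0,"tz": -0.55,"ax": 0,"ay": 0,"az": 0,"gripper": 0.2},
  {"tx": -0.002,"ty": 0,"tz": -0.55,"ax": 0,"ay": 0,"az": 0,"gripper": 0.2},
  {"tx": -0.002,"ty": 0,"tz": -0.55,"ax": 0,"ay": 0,"az": 0,"gripper": 0.2},
  {"tx": -0.002,"ty": 0,"tz": -0.55,"ax": 0,"ay": 0,"az": 0,"gripper": 0.2},
  {"tx": -0.002,"ty": 0,"tz": -0.25,"ax": 0,"ay": 0,"az": 0,"gripper": 0.2},
  {"tx": -0.002,"ty": 0,"tz": 0.05,"ax": 0,"ay": 0,"az": 0,"gripper": 0.2},
  {"tx": -0.002,"ty": 0,"tz": 0.4,"ax": 0,"ay": 0,"az": 0,"gripper": 0.2},
  {"tx": -0.002,"ty": 0,"tz": 0.7,"ax": 0,"ay": 0,"az": 0,"gripper": 0.2},
  {"tx": -0.002,"ty": 0,"tz": 0.95,"ax": 0,"ay": 0,"az": 0,"gripper": 0.2},
  {"tx": -0.002,"ty": 0,"tz": 0.95,"ax": 0,"ay": 0,"az": 0,"gripper": 0.2},
])

```text
clock: 34.75
tool_pos: [0.5046, -0.39, 0.3314]
tcp_rot: [0.004, 0.122, 0.993, -0.003]
wrist_force: [0.3, -0.6, 0.2]
opening: 0.0279
grasp_force: 49.8
```

```bash
python3 - <<'E'
from hinge import *
o=get_obs();p=o['tool_pos'];print(p,o['opening'],((world(.005,-.056,.3)-p)/.2).round(4))
E
```

```text
[ 0.50456137 -0.38997982  0.33138998] 0.027850311190635888 [-0.2905  1.7998 -0.1569]
```

Request:
play_rows([
  {"tx": -0.07,"ty": 0.25,"tz": 0,"ax": 0,"ay": 0,"az": 0,"gripper": 0.2},
  {"tx": -0.14,"ty": 0.5,"tz": 0,"ax": 0,"ay": 0,"az": 0,"gripper": 0.2},
  {"tx": -0.2,"ty": 0.75,"tz": 0,"ax": 0,"ay": 0,"az": 0,"gripper": 0.2},
  {"tx": -0.29,"ty": 1,"tz": 0,"ax": 0,"ay": 0,"az": 0,"gripper": 0.2},
])

```text
clock: 35.25
tool_pos: [0.4446, -0.1875, 0.3247]
tcp_rot: [-0.0, 0.122, 0.993, 0.0]
wrist_force: [0.3, -0.2, 0.2]
opening: 0.0278
grasp_force: 49.8
```

Request:
play_rows([
  {"tx": 0,"ty": 0.25,"tz": 0,"ax": 0,"ay": 0,"az": 0,"gripper": 0.2},
  {"tx": 0,"ty": 0.5,"tz": 0,"ax": 0,"ay": 0,"az": 0,"gripper": 0.2},
  {"tx": 0,"ty": 0.7,"tz": 0,"ax": 0,"ay": 0,"az": 0,"gripper": 0.2},
  {"tx": 0,"ty": 0.8,"tz": -0.2,"ax": 0,"ay": 0,"az": 0,"gripper": 0.2},
  {"tx": 0,"ty": 0.8,"tz": -0.5,"ax": 0,"ay": 0,"az": 0,"gripper": 0.2},
  {"tx": 0,"ty": 0.8,"tz": -0.8,"ax": 0,"ay": 0,"az": 0,"gripper": 0.2},
  {"tx": 0,"ty": 0.8,"tz": -1,"ax": 0,"ay": 0,"az": 0,"gripper": 0.2},
  {"tx": 0,"ty": 0.8,"tz": -1,"ax": 0,"ay": 0,"az": 0,"gripper": 0.2},
  {"tx": 0,"ty": 0.8,"tz": -1,"ax": 0,"ay": 0,"az": 0,"gripper": 0.2},
])

```text
clock: 36.38
tool_pos: [0.4462, -0.0292, 0.1265]
tcp_rot: [0.001, 0.122, 0.993, -0.0]
wrist_force: [-0.1, -0.8, -0.3]
opening: 0.0283
grasp_force: 49.8
```

```bash
python3 - <<'E'
from slug import *
o=get_obs();p=o['tool_pos'];print(p,jig(p),o['tcp_rot'],o['joint_positions'])
m=camera_model('wrist');im=snap('wrist','w8.png')[:,:,::-1];hsv=cv2.cvtColor(np.ascontiguousarray(im),cv2.COLOR_BGR2HSV)
core=cv2.inRange(hsv,(0,120,120),(25,255,255));core[:295]=0;core[370:]=0;core[:,:280]=0;core[:,355:]=0
cc=max(cv2.findContours(core,0,2)[0],key=cv2.contourArea);e=cv2.fitEllipse(cv2.convexHull(cc));print('core',e)
d=(jig(ray('w',e[0],p[2]+.015,m))-jig(p)).round(4);print(d)
print(((world(.005,-.056-d[1]-.0001,.0495)-p)/.2).round(4))
E
```

```text
[ 0.44618732 -0.02923245  0.12653441] [ 0.00430794 -0.05644582  0.12653441] [ 8.13747573e-04  1.22032515e-01  9.92525769e-01 -1.54892517e-05] [-6.53377540e-02  1.69115717e-01 -3.84949659e-01  1.01510786e+00
 -1.23644716e-04  1.79337119e-01]
core ((317.1875305175781, 330.3829040527344), (53.96936798095703, 60.483612060546875), 89.13358306884766)
[-0.0008 -0.0015  0.015 ]
[ 0.0081 -0.0056 -0.3852]
```

Request:
play_rows([
  {"tx": 0.008,"ty": -0.005,"tz": -0.1,"ax": 0,"ay": 0,"az": 0,"gripper": 0.2},
  {"tx": 0.008,"ty": -0.005,"tz": -0.2,"ax": 0,"ay": 0,"az": 0,"gripper": 0.2},
  {"tx": 0.008,"ty": -0.005,"tz": -0.27,"ax": 0,"ay": 0,"az": 0,"gripper": 0.2},
  {"tx": 0.008,"ty": -0.005,"tz": -0.3,"ax": 0,"ay": 0,"az": 0,"gripper": 0.2},
  {"tx": 0.008,"ty": -0.005,"tz": -0.33,"ax": 0,"ay": 0,"az": 0,"gripper": 0.2},
  {"tx": 0.008,"ty": -0.005,"tz": -0.36,"ax": 0,"ay": 0,"az": 0,"gripper": 0.2},
  {"tx": 0.008,"ty": -0.005,"tz": -0.38,"ax": 0,"ay": 0,"az": 0,"gripper": 0.2},
  {"tx": 0.008,"ty": -0.005,"tz": -0.38,"ax": 0,"ay": 0,"az": 0,"gripper": 0.2},
])

```text
clock: 37.42
tool_pos: [0.4471, -0.0301, 0.049]
tcp_rot: [-0.0, 0.122, 0.993, -0.0]
wrist_force: [0.2, -0.1, -1.1]
opening: 0.0277
grasp_force: 49.9
```

Entered cleanly. Now press it home, release, and confirm with a press from the shut fingers.

Request:
play_rows([
  {"tx": 0,"ty": 0,"tz": -0.015,"ax": 0,"ay": 0,"az": 0,"gripper": 0.2},
  {"tx": 0,"ty": 0,"tz": -0.03,"ax": 0,"ay": 0,"az": 0,"gripper": 0.2},
  {"tx": 0,"ty": 0,"tz": -0.036,"ax": 0,"ay": 0,"az": 0,"gripper": 0.2},
  {"tx": 0,"ty": 0,"tz": -0.036,"ax": 0,"ay": 0,"az": 0,"gripper": 0.2},
  {"tx": 0,"ty": 0,"tz": -0.036,"ax": 0,"ay": 0,"az": 0,"gripper": 0.45},
  {"tx": 0,"ty": 0,"tz": -0.036,"ax": 0,"ay": 0,"az": 0,"gripper": 0.5},
  {"tx": 0,"ty": 0,"tz": -0.036,"ax": 0,"ay": 0,"az": 0,"gripper": 0.5},
  {"tx": 0,"ty": 0,"tz": 0.2,"ax": 0,"ay": 0,"az": 0,"gripper": 0.5},
  {"tx": 0,"ty": 0,"tz": 0.22,"ax": 0,"ay": 0,"az": 0,"gripper": 0},
  {"tx": 0,"ty": 0,"tz": 0.22,"ax": 0,"ay": 0,"az": 0,"gripper": 0},
  {"tx": 0,"ty": 0,"tz": 0.22,"ax": 0,"ay": 0,"az": 0,"gripper": 0},
  {"tx": 0,"ty": 0,"tz": 0.22,"ax": 0,"ay": 0,"az": 0,"gripper": 0},
  {"tx": 0,"ty": 0,"tz": 0.12,"ax": 0,"ay": 0,"az": 0,"gripper": 0},
  {"tx": 0,"ty": 0,"tz": 0.07,"ax": 0,"ay": 0,"az": 0,"gripper": 0},
  {"tx": 0,"ty": 0,"tz": 0.05,"ax": 0,"ay": 0,"az": 0,"gripper": 0},
  {"tx": 0,"ty": 0,"tz": 0.035,"ax": 0,"ay": 0,"az": 0,"gripper": 0},
  {"tx": 0,"ty": 0,"tz": 0.031,"ax": 0,"ay": 0,"az": 0,"gripper": 0},
  {"tx": 0,"ty": 0,"tz": 0.031,"ax": 0,"ay": 0,"az": 0,"gripper": 0},
])

```text
clock: 39.67
tool_pos: [0.4474, -0.0302, 0.0567]
tcp_rot: [0.001, 0.122, 0.993, 0.0]
wrist_force: [-5.1, 0.1, 17.2]
opening: 0.0001
grasp_force: 8.6
```

Request:
play_rows([
  {"tx": 0,"ty": 0,"tz": 0.3,"ax": 0,"ay": 0,"az": 0,"gripper": 0},
  {"tx": 0,"ty": 0,"tz": 0.6,"ax": 0,"ay": 0,"az": 0,"gripper": 0},
  {"tx": 0,"ty": 0,"tz": 0.9,"ax": 0,"ay": 0,"az": 0,"gripper": 0},
  {"tx": 0,"ty": 0,"tz": 1,"ax": 0,"ay": 0,"az": 0,"gripper": 0},
  {"tx": 0.4,"ty": -0.1,"tz": 1,"ax": 0,"ay": 0,"az": 0,"gripper": 0},
  {"tx": 0.7,"ty": -0.18,"tz": 1,"ax": 0,"ay": 0,"az": 0,"gripper": 0},
  {"tx": 0.7,"ty": -0.18,"tz": 1,"ax": 0,"ay": 0,"az": 0,"gripper": 0},
])

```text
clock: 40.55
tool_pos: [0.5898, -0.067, 0.2545]
tcp_rot: [0.0, 0.122, 0.993, -0.0]
wrist_force: [-0.8, 0.6, 0.1]
opening: 0.0
grasp_force: 0.0
```

```bash
python3 - <<'E'
from slug import *
from cover import est
o=get_obs();p=o['tool_pos'];print(p,jig(p))
m=camera_model('wrist');snap('wrist','w9.png')
for x in fits(m=m,z0=.017):print(x, jig([*x[1],0]).round(4))
print(est('scene'),est('side'))
for n in ('scene','side'):
    print(n,[(round(r['score'],2),np.round(r['location'])) for r in spot_in(n,'slug1') if r['score']>.3],[(round(r['score'],2),ray(n,r['location'],.013).round(3)) for r in spot_in(n,'blade') if r['score']>.3])
p0=world(.17,-.078,.2);print('p0',p0,((p0-p)/.2).round(3))
for t in np.arange(1.9,-.01,-.1):
    if t>1.57: q=world(.058-.157*np.cos(t)+.008*np.sin(t)+.0145,-.078,.06+.157*np.sin(t)-.02)
    else: q=world(.058-.140*np.cos(t)+.008*np.sin(t)+.0145,-.078,.06+.140*np.sin(t)+.008*np.cos(t))
    print(t.round(1),jig(q).round(3),((q-p0)/.2).round(3).tolist())
E
```

```text
[ 0.58983389 -0.06697636  0.25445471] [0.0062006  0.09206464 0.25445471]
(0.86, [0.4464, -0.0297], np.float64(0.927)) [ 0.0047 -0.0561  0.    ]
(0.75, [0.5542, -0.0558], np.float64(0.915)) [0.004  0.0548 0.    ]
(0.35, [0.6597, -0.3471], np.float64(0.311)) [0.2611 0.2276 0.    ]
('scene', 0.87, 'cover', np.float64(1.84), 'iou', np.float64(0.683)) ('side', 0.63, 'cover', np.float64(1.84), 'iou', np.float64(0.942))
scene [(0.57, array([256., 236.])), (0.5, array([301., 270.]))] [(0.7, array([0.498, 0.364, 0.013])), (0.32, array([ 0.472, -0.024,  0.013]))]
side [(0.56, array([434., 240.])), (0.44, array([248., 211.]))] [(0.71, array([0.506, 0.368, 0.013])), (0.62, array([0.22 , 0.37 , 0.013]))]
p0 [ 0.38521102 -0.184797    0.2       ] [-1.023 -0.589 -0.272]
1.9 [ 0.131 -0.078  0.189] [0.047, 0.19, -0.057]
1.8 [ 0.116 -0.078  0.193] [0.065, 0.262, -0.036]
1.7 [ 0.101 -0.078  0.196] [0.084, 0.336, -0.022]
1.6 [ 0.085 -0.078  0.197] [0.103, 0.412, -0.015]
1.5 [ 0.071 -0.078  0.2  ] [0.12, 0.482, 0.001]
1.4 [ 0.057 -0.078  0.199] [0.137, 0.55, -0.003]
1.3 [ 0.043 -0.078  0.197] [0.154, 0.617, -0.015]
1.2 [ 0.029 -0.078  0.193] [0.17, 0.683, -0.033]
1.1 [ 0.016 -0.078  0.188] [0.186, 0.747, -0.058]
1.0 [ 0.004 -0.078  0.182] [0.201, 0.807, -0.089]
0.9 [-0.008 -0.078  0.175] [0.216, 0.865, -0.127]
0.8 [-0.019 -0.078  0.166] [0.229, 0.918, -0.17]
0.7 [-0.029 -0.078  0.156] [0.241, 0.968, -0.218]
0.6 [-0.039 -0.078  0.146] [0.252, 1.012, -0.272]
0.5 [-0.047 -0.078  0.134] [0.262, 1.051, -0.329]
0.4 [-0.053 -0.078  0.122] [0.27, 1.084, -0.391]
0.3 [-0.059 -0.078  0.109] [0.277, 1.11, -0.455]
0.2 [-0.063 -0.078  0.096] [0.282, 1.131, -0.522]
0.1 [-0.066 -0.078  0.082] [0.285, 1.145, -0.59]
-0.0 [-0.068 -0.078  0.068] [0.287, 1.152, -0.66]
```

View pics/w9.png

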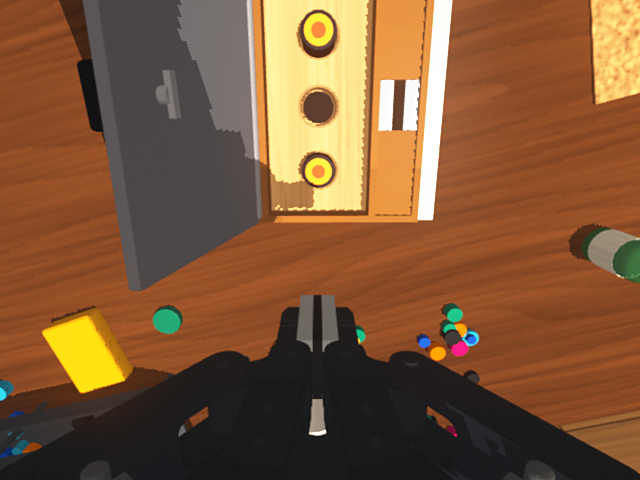

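The wrist view shows both slugs home in the end wells at (318,32) and (318,171), with the cover open on the left. Now I'll go behind the cover and swing it shut.

Request:
play_rows([
  {"tx": -0.05,"ty": -0.15,"tz": 0.15,"ax": 0,"ay": 0,"az": 0,"gripper": 0},
  {"tx": -0.13,"ty": -0.4,"tz": 0.2,"ax": 0,"ay": 0,"az": 0,"gripper": 0},
  {"tx": -0.2,"ty": -0.6,"tz": 0.2,"ax": 0,"ay": 0,"az": 0,"gripper": 0},
  {"tx": -0.266,"ty": -0.778,"tz": 0.15,"ax": 0,"ay": 0,"az": 0,"gripper": 0},
  {"tx": -0.266,"ty": -0.778,"tz": 0,"ax": 0,"ay": 0,"az": 0,"gripper": 0},
  {"tx": -0.266,"ty": -0.778,"tz": -0.272,"ax": 0,"ay": 0,"az": 0,"gripper": 0},
  {"tx": -0.266,"ty": -0.778,"tz": -0.272,"ax": 0,"ay": 0,"az": 0,"gripper": 0},
  {"tx": -0.266,"ty": -0.778,"tz": -0.272,"ax": 0,"ay": 0,"az": 0,"gripper": 0},
])

```text
clock: 42.05
tool_pos: [0.5346, -0.2219, 0.203]
tcp_rot: [0.001, 0.122, 0.993, -0.0]
wrist_force: [0.6, -0.4, 0.4]
opening: 0.0001
grasp_force: 0.0
```

Request:
play_rows([
  {"tx": 0.03,"ty": 0.12,"tz": -0.05,"ax": 0,"ay": 0,"az": 0,"gripper": 0},
  {"tx": 0.047,"ty": 0.19,"tz": -0.057,"ax": 0,"ay": 0,"az": 0,"gripper": 0},
  {"tx": 0.065,"ty": 0.262,"tz": -0.036,"ax": 0,"ay": 0,"az": 0,"gripper": 0},
  {"tx": 0.084,"ty": 0.336,"tz": -0.022,"ax": 0,"ay": 0,"az": 0,"gripper": 0},
  {"tx": 0.103,"ty": 0.412,"tz": -0.015,"ax": 0,"ay": 0,"az": 0,"gripper": 0},
  {"tx": 0.12,"ty": 0.482,"tz": 0,"ax": 0,"ay": 0,"az": 0,"gripper": 0},
  {"tx": 0.137,"ty": 0.55,"tz": -0.003,"ax": 0,"ay": 0,"az": 0,"gripper": 0},
  {"tx": 0.154,"ty": 0.617,"tz": -0.015,"ax": 0,"ay": 0,"az": 0,"gripper": 0},
  {"tx": 0.17,"ty": 0.683,"tz": -0.033,"ax": 0,"ay": 0,"az": 0,"gripper": 0},
  {"tx": 0.186,"ty": 0.747,"tz": -0.058,"ax": 0,"ay": 0,"az": 0,"gripper": 0},
  {"tx": 0.201,"ty": 0.807,"tz": -0.089,"ax": 0,"ay": 0,"az": 0,"gripper": 0},
  {"tx": 0.201,"ty": 0.807,"tz": -0.089,"ax": 0,"ay": 0,"az": 0,"gripper": 0},
])

```text
clock: 43.55
tool_pos: [0.5738, -0.0593, 0.1822]
tcp_rot: [-0.001, 0.121, 0.993, 0.0]
wrist_force: [0.3, -0.9, -0.9]
opening: 0.0003
grasp_force: 0.0
```

```bash
python3 - <<'E'
from cover import *
o=get_obs();p=o['tool_pos'];print(p,jig(p),o['wrist_force'],o['joint_positions'])
print(est('scene'),est('side'))
E
```

```text
[ 0.57378078 -0.05929002  0.18217444] [0.0026237  0.07462939 0.18217444] [ 0.28779145 -0.89986474 -0.8908756 ] [-1.03100627e-01  3.47276734e-01  1.51327596e-02  1.24015839e+00
  2.51710850e-04  1.40236638e-01]
('scene', 0.65, 'cover', np.float64(1.04), 'iou', np.float64(0.565)) ('side', 0.91, 'cover', np.float64(1.1), 'iou', np.float64(0.948))
```

Request:
play_rows([
  {"tx": 0.015,"ty": 0.058,"tz": -0.038,"ax": 0,"ay": 0,"az": 0,"gripper": 0},
  {"tx": 0.028,"ty": 0.111,"tz": -0.081,"ax": 0,"ay": 0,"az": 0,"gripper": 0},
  {"tx": 0.04,"ty": 0.161,"tz": -0.129,"ax": 0,"ay": 0,"az": 0,"gripper": 0},
  {"tx": 0.051,"ty": 0.205,"tz": -0.183,"ax": 0,"ay": 0,"az": 0,"gripper": 0},
  {"tx": 0.061,"ty": 0.244,"tz": -0.24,"ax": 0,"ay": 0,"az": 0,"gripper": 0},
  {"tx": 0.069,"ty": 0.277,"tz": -0.302,"ax": 0,"ay": 0,"az": 0,"gripper": 0},
  {"tx": 0.076,"ty": 0.303,"tz": -0.366,"ax": 0,"ay": 0,"az": 0,"gripper": 0},
  {"tx": 0.081,"ty": 0.324,"tz": -0.433,"ax": 0,"ay": 0,"az": 0,"gripper": 0},
  {"tx": 0.084,"ty": 0.338,"tz": -0.5,"ax": 0,"ay": 0,"az": 0,"gripper": 0},
  {"tx": 0.086,"ty": 0.345,"tz": -0.545,"ax": 0,"ay": 0,"az": 0,"gripper": 0},
  {"tx": 0.086,"ty": 0.345,"tz": -0.56,"ax": 0,"ay": 0,"az": 0,"gripper": 0},
  {"tx": 0.086,"ty": 0.345,"tz": -0.57,"ax": 0,"ay": 0,"az": 0,"gripper": 0},
  {"tx": 0.086,"ty": 0.345,"tz": -0.57,"ax": 0,"ay": 0,"az": 0,"gripper": 0},
])

```text
clock: 45.38
tool_pos: [0.5913, 0.0085, 0.0692]
tcp_rot: [0.0, 0.122, 0.993, -0.0]
wrist_force: [0.0, -0.2, -0.2]
opening: 0.0002
grasp_force: 0.0
```

```bash
python3 - <<'E'
from cover import *
o=get_obs();p=o['tool_pos'];print(p,jig(p),o['wrist_force'])
print(est('scene'),est('side'))
E
```

```text
[0.59133147 0.00849185 0.06924189] [-0.06739056  0.0752708   0.06924189] [ 0.04049599 -0.21259514 -0.23594123]
None ('side', 0.69, 'cover', np.float64(0.0), 'iou', np.float64(0.905))
```

Request:
play_rows([
  {"tx": 0,"ty": 0,"tz": -0.007,"ax": 0,"ay": 0,"az": 0,"gripper": 0},
  {"tx": 0,"ty": 0,"tz": -0.014,"ax": 0,"ay": 0,"az": 0,"gripper": 0},
  {"tx": 0,"ty": 0,"tz": -0.014,"ax": 0,"ay": 0,"az": 0,"gripper": 0},
  {"tx": 0,"ty": 0,"tz": -0.014,"ax": 0,"ay": 0,"az": 0,"gripper": 0},
])

```text
clock: 46.08
tool_pos: [0.5916, 0.0086, 0.0681]
tcp_rot: [0.001, 0.122, 0.993, 0.0]
wrist_force: [-4.6, 0.8, 16.1]
opening: -0.0002
grasp_force: 8.3
```

Request:
play_rows([
  {"tx": 0,"ty": 0,"tz": 0.3,"ax": 0,"ay": 0,"az": 0,"gripper": 0},
  {"tx": 0,"ty": 0,"tz": 0.46,"ax": 0,"ay": 0,"az": 0,"gripper": 0.5},
  {"tx": -0.2,"ty": 0.04,"tz": 0.46,"ax": 0,"ay": 0,"az": 0,"gripper": 0.5},
  {"tx": -0.373,"ty": 0.064,"tz": 0.46,"ax": 0,"ay": 0,"az": 0,"gripper": 0.5},
  {"tx": -0.373,"ty": 0.064,"tz": 0.46,"ax": 0,"ay": 0,"az": 0,"gripper": 0.5},
  {"tx": -0.373,"ty": 0.064,"tz": 0.46,"ax": 0,"ay": 0,"az": 0,"gripper": 0.5},
])

```text
clock: 46.82
tool_pos: [0.5174, 0.0215, 0.1586]
tcp_rot: [0.001, 0.122, 0.993, 0.0]
wrist_force: [-0.5, -0.7, 0.3]
opening: 0.0429
grasp_force: 0.0
```

```bash
python3 - <<'E'
from cover import *
o=get_obs();p=o['tool_pos'];print(p,jig(p),o['wrist_force'],o['opening'],((world(-.062,0,.088)-p)/.2).round(4))
print(est('scene'),est('side'))
m=camera_model('wrist');snap('wrist','w10.png');print(proj('w',world(-.062,0,.108),m))
E
```

```text
[0.51737867 0.02145414 0.15863098] [-0.06208769  0.00037809  0.15863098] [-0.50869652 -0.74016512  0.26941006] 0.04289128227960626 [-0.0019  0.     -0.3532]
('scene', 0.6, 'cover', np.float64(0.0), 'iou', np.float64(0.964)) ('side', 0.58, 'cover', np.float64(-0.02), 'iou', np.float64(0.913))
[315.63097373 270.50250828]
```

View pics/w10.png

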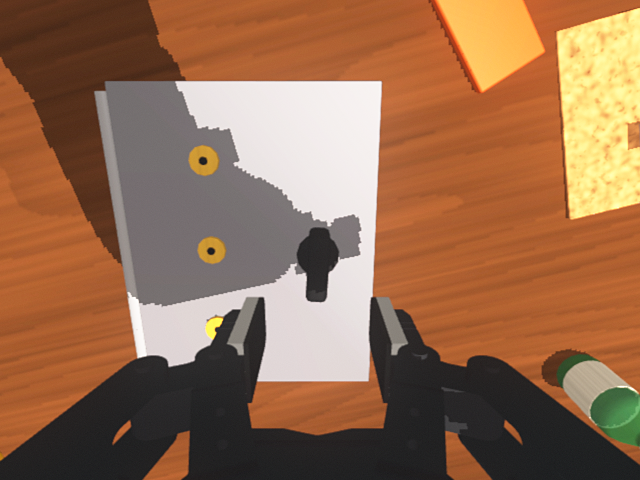

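The cover is shut. The knob bar at (317,265) lines up between the open fingers, so grip it.

Request:
play_rows([
  {"tx": 0,"ty": 0,"tz": -0.2,"ax": 0,"ay": 0,"az": 0,"gripper": 0.5},
  {"tx": 0,"ty": 0,"tz": -0.33,"ax": 0,"ay": 0,"az": 0,"gripper": 0.5},
  {"tx": 0,"ty": 0,"tz": -0.353,"ax": 0,"ay": 0,"az": 0,"gripper": 0.5},
  {"tx": 0,"ty": 0,"tz": -0.353,"ax": 0,"ay": 0,"az": 0,"gripper": 0},
  {"tx": 0,"ty": 0,"tz": -0.353,"ax": 0,"ay": 0,"az": 0,"gripper": 0},
  {"tx": 0,"ty": 0,"tz": -0.353,"ax": 0,"ay": 0,"az": 0,"gripper": 0},
  {"tx": 0,"ty": 0,"tz": -0.353,"ax": 0,"ay": 0,"az": 0,"gripper": 0},
  {"tx": 0,"ty": 0,"tz": -0.353,"ax": 0,"ay": 0,"az": 0,"gripper": 0},
], grip_force=80)

```text
clock: 48.08
tool_pos: [0.5174, 0.0215, 0.0883]
tcp_rot: [0.001, 0.122, 0.993, 0.0]
wrist_force: [1.2, -0.0, 4.3]
opening: 0.0099
grasp_force: 79.5
```

Request:
play_rows([
  {"tx": 0,"ty": 0,"tz": -0.015,"ax": 0,"ay": 0,"az": 0,"gripper": 0},
  {"tx": 0,"ty": 0,"tz": -0.03,"ax": 0,"ay": 0,"az": 0,"gripper": 0},
  {"tx": 0,"ty": 0,"tz": -0.034,"ax": 0,"ay": 0,"az": 0,"gripper": 0},
  {"tx": 0,"ty": 0,"tz": -0.034,"ax": 0,"ay": 0,"az": 0,"gripper": 0},
])

```text
clock: 48.58
tool_pos: [0.5175, 0.0215, 0.0817]
tcp_rot: [0.001, 0.122, 0.993, 0.0]
wrist_force: [-0.9, 0.2, 9.7]
opening: 0.0105
grasp_force: 80.5
```

Pushed in about 6.6 mm against roughly 9 N. Now turn it clockwise.

Request:
play_rows([
  {"tx": 0,"ty": 0,"tz": 0,"ax": 0,"ay": 0,"az": -0.02,"gripper": 0},
  {"tx": 0,"ty": 0,"tz": 0,"ax": 0,"ay": 0,"az": -0.045,"gripper": 0},
  {"tx": 0,"ty": 0,"tz": 0,"ax": 0,"ay": 0,"az": -0.07,"gripper": 0},
  {"tx": 0,"ty": 0,"tz": 0,"ax": 0,"ay": 0,"az": -0.095,"gripper": 0},
  {"tx": 0,"ty": 0,"tz": 0,"ax": 0,"ay": 0,"az": -0.12,"gripper": 0},
  {"tx": 0,"ty": 0,"tz": 0,"ax": 0,"ay": 0,"az": -0.145,"gripper": 0},
  {"tx": 0,"ty": 0,"tz": 0,"ax": 0,"ay": 0,"az": -0.17,"gripper": 0},
  {"tx": 0,"ty": 0,"tz": 0,"ax": 0,"ay": 0,"az": -0.195,"gripper": 0},
  {"tx": 0,"ty": 0,"tz": 0,"ax": 0,"ay": 0,"az": -0.22,"gripper": 0},
  {"tx": 0,"ty": 0,"tz": 0,"ax": 0,"ay": 0,"az": -0.24,"gripper": 0},
  {"tx": 0,"ty": 0,"tz": 0,"ax": 0,"ay": 0,"az": -0.25,"gripper": 0},
  {"tx": 0,"ty": 0,"tz": 0,"ax": 0,"ay": 0,"az": -0.25,"gripper": 0},
  {"tx": 0,"ty": 0,"tz": 0,"ax": 0,"ay": 0,"az": -0.25,"gripper": 0},
])

```text
clock: 50.2
tool_pos: [0.518, 0.0218, 0.0818]
tcp_rot: [0.001, 0.788, 0.616, 0.001]
wrist_force: [1.8, 2.8, 9.0]
opening: 0.0101
grasp_force: 80.1
```

Request:
play_rows([
  {"tx": 0,"ty": 0,"tz": 0,"ax": 0,"ay": 0,"az": 0,"gripper": 0.3},
  {"tx": 0,"ty": 0,"tz": 0,"ax": 0,"ay": 0,"az": 0,"gripper": 0.5},
  {"tx": 0,"ty": 0,"tz": 0,"ax": 0,"ay": 0,"az": 0,"gripper": 0.5},
  {"tx": 0,"ty": 0,"tz": 0.2,"ax": 0,"ay": 0,"az": 0,"gripper": 0.5},
  {"tx": 0,"ty": 0,"tz": 0.5,"ax": 0,"ay": 0,"az": 0,"gripper": 0.5},
  {"tx": 0,"ty": 0,"tz": 0.8,"ax": 0,"ay": 0,"az": 0,"gripper": 0.5},
  {"tx": 0,"ty": 0,"tz": 0.8,"ax": 0,"ay": 0,"az": 0,"gripper": 0.5},
  {"tx": 0,"ty": 0,"tz": 0.8,"ax": 0,"ay": 0,"az": 0,"gripper": 0.5},
])

```text
clock: 51.2
tool_pos: [0.5164, 0.0214, 0.2405]
tcp_rot: [-0.0, 0.788, 0.616, -0.0]
wrist_force: [-1.0, 0.3, -0.5]
opening: 0.0428
grasp_force: 0.0
```

```bash
python3 - <<'E'
from cover import *
o=get_obs();p=o['tool_pos'];print(p,o['wrist_force'],o['opening'])
m=camera_model('wrist');w=snap('wrist','w11.png');sc=snapshot('scene')
for n in ('wrist','scene'):
    print(n,[(round(r['score'],2),ray(n,r['location'],.013,m if n=='wrist' else None).round(3)) for r in spot_in(n,'blade') if r['score']>.3])
cv2.imwrite('pics/c11.png',np.hstack([cv2.resize(w,(400,300)),cv2.resize(sc[140:320,240:480],(400,300),interpolation=cv2.INTER_CUBIC)])[:,:,::-1])
print(proj('w',world(-.062,0,.104),m))
print(est('scene'),est('side'))
E
```

```text
[0.51638341 0.02141877 0.24045805] [-0.99436605  0.27656156 -0.53009641] 0.042774279380497
wrist [(0.73, array([0.413, 0.169, 0.013]))]
scene [(0.68, array([0.227, 0.391, 0.013])), (0.62, array([0.5  , 0.39 , 0.013]))]
[318.31354034 229.73593736]
('scene', 0.8, 'cover', np.float64(0.0), 'iou', np.float64(0.966)) ('side', 0.85, 'cover', np.float64(-0.02), 'iou', np.float64(0.922))
```

View pics/c11.png

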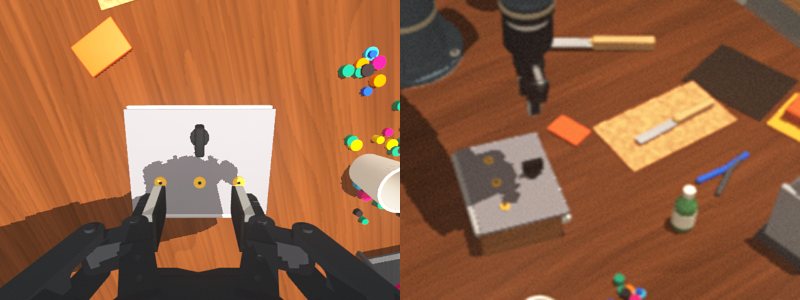

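The crop shows the knob bar turned to lie along jig x at (200,138). The cover is shut, and the blade is lying on the mat.

```bash
python3 -c "
from bench import *
print(hand_in())"
```

```text
the job is handed in; nothing more can be done
None
```

I handed the job in, but no verdict came back: the blade tool levered up the cover and is back on its mat, both slugs present are pressed home in the end wells, and the cover is shut with the knob pushed in and turned a quarter turn (I confirmed the turn by camera but did not measure how far in it is held).

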